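# Inspection stamp on an amplifier back panel

### The arm

A 7-joint arm with a two-finger parallel gripper is mounted at the origin on the work surface. World frame = base frame: x ahead of the robot, y to its left, z up, the work surface at z = 0. Lengths are in m, angles in rad, forces in N, time in s.
With the tool pointing down it reaches from about 0.4 to 0.75 m from the base axis. Payload 19.5 kg.
Tool frame: the origin (TCP) lies at the centre of the arm's flange, where the gripper is bolted on; the fingertips stand 173 mm ahead of it and the grasp point (between the pads) lies manip.pinch_z ahead of it (manip.pinch_z is the distance from the TCP to the grasp point, in m); z points along the fingers, y is the direction in which the jaws open and shut (so a half turn about z gives the same grasp; the last joint's range is limited). The gripper opens to 85 mm and grips with 20 to 120 N. Pads are 22 mm wide; open, the fingers measure 114 mm over their backs; the gripper's body (76 mm by 85 mm) begins 54 mm behind the grasp point. The pads swing forward as they close: fully open they stand 13 mm farther back than shut.
Start: joints at [-1.356, 0.707, -0.028, 1.485, 0.022, 0.951, -0.075], TCP at [0.146, 0.556, 0.405] pointing down, gripper open.
Joint ranges: [-2.71, 2.71], [-0.32, 2.16], [-1.57, 1.52], [0, 2.45], [-1.46, 4.6], [0, 2.02], [-2.83, 2.83]. Speed limits (rad/s): [1.89, 1.89, 2.57, 2.57, 3.01, 3.01, 3.01].

### API

Orientations are given as a unit quaternion [w, x, y, z].
In Python, from rig import manip gives the robot as it stands.
- The arm moves only by the shell command python3 -m jog 'ROWS' [FORCE]. ROWS is JSON, one flat list of numbers, 7 for each row, row after row: the shift along the tool's x, y, z in m, then the turn, a rotation vector about the tool's x, y, z in degrees, then the opening, from 0 (shut) to 1 (fully open). A call has 1 to 10 rows; each row is the pose to reach, as a shift and turn from the pose commanded when the call began, along the tool's axes at that moment; what a row does not reach only later rows make up. A row lasts 1/12 s, in which the tool goes at most 41.7 mm and 7.16 degrees, less where a joint would pass 70% of its speed; a pose out of reach is approached as far as the arm can. A call with a gripper value outside its range is refused whole. The fingers move at their own pace and stop on an object; FORCE is the grip in N (left out, the last holds). Time passes only in rows, so rows that repeat a pose let the fingers close. It gives the time, the measured TCP pose, the force and the opening at its end, in the units of the state.
- manip.get_obs(): the state, without advancing time (a new reading comes with each control period).
- manip.grab_frame(name): name is "scene" or "side" or "wrist"; returns a dict with "pixels" (384x512x3 uint8, red, green, blue), "range_z" (384x512 float32, m along the optical axis (not along the pixel's ray), 0 where there is no reading), "fx", "fy", "cx", "cy" (pixels), "k1" (the pictures are not rectified: a ray, as slopes to the right and down, at radius r is drawn at 1 + k1 r^2 times it, then the intrinsics apply), "R" (3x3) and "t" (3): a world point X has camera coordinates R X + t. Camera axes: x right, y down, z forward; pixel columns grow to the right and rows downward; lengths in m; the calibration is good to about 2 mm. A picture is of the moment at which its call begins.
- manip.job_done(): hands the job in, once; it reports no verdict.
The state is a dict: "time": time; "joint_pos": joint angles; "joint_velocities": joint speeds; "tau": joint torques, N m; "eef_pos": TCP position; "ee_rot": TCP orientation; "wrist_force": force on the tool from outside, world axes, zero at the start; "ft_torque": the same for the moment, N m; "width": finger opening in m.
Only numpy, scipy, OpenCV 4.12 (cv2) and the standard library are available. Lean on these libraries where they do the work, as an engineer would, in place of code of your own. Each camera call takes 0.05 s, during which the arm holds its last target.

### The job

Lower the dark back panel over the two pins of the tilted marking nest until it rests flush, and let it go. Then take the oblong hand stamp, set it square on the panel's white field without dragging it, press it straight down with a steady 15 newtons or so for a full second so that the whole print falls inside the field, and lift it straight off. Finally stand it upright on its rubber mat again; handle nothing else.

Things in the scene. Friction and masses are not known exactly. Their poses are not given: they have to be found in the camera images.
- panel: Dark anodised plate 50 x 150 x 5 mm, flat on a white foam block (34 x 130 mm, 28 mm high; both long edges overhang it by 8 mm). Origin: centre of its underside; x across the width, y along the length, z up out of the face with the white field. Pin holes 7.6 mm across at (0, -64) and (0, +52) mm; cut-outs on its +y half. Fits the pins one way round, and starts within 45 degrees of that way.
- panel_field (a point): Centre of the white field with a thin dark border on the panel's upper face, 34 mm (x) x 50 mm (y); panel axes; 20 mm to the -y side of the panel's centre, 5 mm above its underside.
- bed_seat (a point): Centre of the top of the nest's black pad (34 x 144 mm, 24 mm above an aluminium bed plate 126 x 182 mm). x up the slope, away from the robot; y along the pad; z square to it. Two steel pins, 6 mm across with tapered noses, stand 13 mm out of it at (0, -64) and (0, +52) mm. The panel is home when its origin and axes coincide with this point and its axes. The nest is fixed.
- bed (a joint): Tilt of the nest's bed (rad), 0.14 to 0.30 here: the pad slopes up away from the robot. Clamped: it stays where it is.
- stamp: Oblong hand stamp, 88 mm tall, 0.15 kg, upright on its mat. Origin: centre of the underside of its foot while not pressed, fixed to the handle; z up. Grey foot frame 32 (x) x 46 (y) mm, 33 mm high; dark flat-sided handle 24 (x) x 40 (y) mm from 42 to 88 mm up. Printing face 20 x 34 mm in the middle of the foot. Either way round is right. Pressed, the handle comes down over the foot.
- foot (a joint): How far the foot frame is pushed up into the stamp (m): 0 free; spring 3 N at the start, rising 0.6 N per mm. Somewhere between 0.003 and 0.007, as its print depth happens to be set (not visible), the printing face meets the panel (5 to 7 N) and anything more bears on the face. A good print wants a steady 12 to 20 N on the handle in all.
- mat: The stamp's flat dark rubber mat, 90 (x) x 100 (y) x 4 mm, fixed to the bench. Origin: centre of its underside; z up. Mat and foam block swap sides from start to start.
- round_stamp: Bystander: round wooden stamp, 38 mm across, 80 mm tall.
- screw_jar: Bystander: closed jar of screws, 52 mm across, 56 mm tall.
- driver: Bystander: screwdriver lying down.
- volume_knob: Bystander: aluminium volume knob, 36 mm across, 20 mm tall.
- heatsink: Bystander: black finned heat sink, 60 x 80 x 35 mm.
- solder_reel: Bystander: reel, 52 mm across, 42 mm tall.
- mouse: Bystander: computer mouse, 100 x 58 x 33 mm.
Mind the look-alikes: they are no part of the job. Leave any yellow look-alike of the stamp alone. There is more than one size of the mat; the one meant has the size given above.

How it is judged:
On the way, in this order (a step that is already met when the one before it is completed fails the run):
1. the panel lies flush on the pad, over both pins, and is let go (x of panel in the frame of bed_seat between -0.0025 and 0.0025 m and y of panel in the frame of bed_seat between -0.0025 and 0.0025 m and z of panel in the frame of bed_seat between -0.002 and 0.0015 m and angle between the z axis of panel and the z axis of bed_seat, either way round below 0.03 rad and contact force between the fingers and panel below 0.2 N), for 0.2 s.
2. the stamp is pressed square on the white field with 11 to 24 N in all, held still 0.6 s, its centre within 5 mm of the field's (so the whole print lies inside) (x of panel in the frame of bed_seat between -0.0025 and 0.0025 m and y of panel in the frame of bed_seat between -0.0025 and 0.0025 m and z of panel in the frame of bed_seat between -0.002 and 0.0015 m and angle between the z axis of panel and the z axis of bed_seat, either way round below 0.03 rad and x of stamp in the frame of panel_field between -0.005 and 0.005 m and y of stamp in the frame of panel_field between -0.005 and 0.005 m and angle between the y axis of stamp and the y axis of panel, either way round below 0.1 rad and angle between the z axis of stamp and the z axis of panel, either way round below 0.05 rad and contact force between stamp and panel between 11 and 24 N and linear speed of stamp below 0.02 m/s), for 0.6 s.
3. the stamp is lifted straight off: 15 mm clear and still over the field (within 8 mm) (z of stamp in the frame of panel_field above 0.015 m and x of stamp in the frame of panel_field between -0.008 and 0.008 m and y of stamp in the frame of panel_field between -0.008 and 0.008 m).
At the end, for the whole second after the job is handed in: the panel lies flush over both pins (origin within 2.5 mm along and 1.5 mm square to the pad, within 0.03 rad of it) and the stamp stands upright (within 0.05 rad) and at rest on its mat (its centre within 30 mm in x and 35 mm in y of the mat's centre), both let go (x of panel in the frame of bed_seat between -0.0025 and 0.0025 m and y of panel in the frame of bed_seat between -0.0025 and 0.0025 m and z of panel in the frame of bed_seat between -0.002 and 0.0015 m and angle between the z axis of panel and the z axis of bed_seat, either way round below 0.03 rad and x of stamp in the frame of mat between -0.03 and 0.03 m and y of stamp in the frame of mat between -0.035 and 0.035 m and z of stamp in the frame of mat between 0.002 and 0.006 m and angle between stamp's own z axis and vertical below 0.05 rad and linear speed of each of stamp, panel below 0.02 m/s); the robot touches nothing.
It fails at once if the stamp bears on the panel off the field (more than 6 mm off its centre), turned over 0.12 rad or leaning over 0.09 rad: dragged, slid or rocked (contact force between stamp and panel above 2 N and not (x of stamp in the frame of panel_field between -0.006 and 0.006 m and y of stamp in the frame of panel_field between -0.006 and 0.006 m and angle between the y axis of stamp and the y axis of panel, either way round below 0.12 rad and angle between the z axis of stamp and the z axis of panel, either way round below 0.09 rad)).
It fails at once if the stamp is pressed on the panel with more than 45 N (contact force between stamp and panel above 45 N).
It fails at once if a bystander is pushed more than 25 mm or toppled (distance of any of round_stamp, screw_jar, driver, volume_knob, heatsink, solder_reel, mouse from where it was at the start of the episode above 0.025 m or angle between any of round_stamp, screw_jar, volume_knob, heatsink, solder_reel, mouse's own z axis and vertical above 0.5 rad).
It also fails if it takes over 61 s, if anything falls off the work surface, if the arm or the gripper's body presses on something with over 40 N, if the wrist force passes 120 N, or if a joint passes its speed limit or range.

## Working session

There is one attempt and no reset: what is moved stays moved. The work goes in short steps, Python scripts to look and compute and a shell command to move; the robot and the scene stay as the last step left them, time stands still between calls to the robot, and variables do not carry over. Pictures are saved under pics/ and viewed, and the job is handed in when it is done.

```bash
ls; mkdir -p pics; python3 - <<'E'
from rig import manip
import cv2, numpy as np
print(manip.get_obs(), manip.pinch_z)
for n in ["scene","side","wrist"]:
    f=manip.grab_frame(n)
    cv2.imwrite(f"pics/{n}0.png",f["pixels"][:,:,::-1])
    np.savez(f"/tmp/{n}0.npz",**f)
    print(n,{k:f[k] for k in f if k not in("pixels","range_z")}, (f["range_z"]>0).mean())
print(manip.get_obs()["time"])
E
```

```text
pics
{'time': 0.0, 'joint_pos': array([-1.35572049,  0.70708893, -0.02762412,  1.48501049,  0.0219897 ,
        0.95092542, -0.07546475]), 'joint_velocities': array([ 4.92689494e-04, -1.43667894e-03,  5.14678053e-04,  9.83622289e-04,
       -8.14945506e-04,  4.87219853e-05, -7.37264617e-04]), 'tau': array([ 3.14743220e-04, -8.83217168e+01,  1.23468518e+00, -2.36166394e+01,
        1.68978365e-02,  6.50732807e-03,  1.10499539e-05]), 'eef_pos': array([0.14599991, 0.55607025, 0.40423267]), 'ee_rot': array([-5.99391583e-05,  1.28018124e-01,  9.91771668e-01, -5.61885775e-04]), 'wrist_force': array([0.98724894, 0.16499691, 0.3772315 ]), 'ft_torque': array([ 0.04630706, -0.00806831,  0.01565243]), 'width': 0.08557340243020199} 0.1547
scene {'fx': 373.4279305778462, 'fy': 373.4279305778462, 'cx': 260.9199525867959, 'cy': 192.98554055568727, 'k1': -0.10087783778369105, 'R': array([[-0.83827048,  0.54524486,  0.00326434],
       [ 0.33876472,  0.52549619, -0.78044361],
       [-0.42724826, -0.65311699, -0.62521766]]), 't': array([ 0.45654004, -0.14312855,  1.38203359])} 0.9960428873697916
side {'fx': 402.85821798463417, 'fy': 402.85821798463417, 'cx': 255.20108361012032, 'cy': 189.26297819133498, 'k1': -0.007410427173456272, 'R': array([[ 0.94513034, -0.32636999,  0.01453535],
       [-0.17108776, -0.53237317, -0.82904028],
       [ 0.2783121 ,  0.7810643 , -0.55899995]]), 't': array([-0.55546031,  0.14776837,  0.96862495])} 0.9961039225260416
wrist {'fx': 307.0026719753431, 'fy': 307.0026719753431, 'cx': 253.94096002704433, 'cy': 190.12650858878047, 'k1': -0.0017301064555970544, 'R': array([[ 0.25409128,  0.96717902, -0.0015375 ],
       [ 0.92900695, -0.24362013,  0.27855936],
       [ 0.2690422 , -0.07220785, -0.96041778]]), 't': array([-0.57447144, -0.0362421 ,  0.37907794])} 0.9962310791015625
0.15
```

View pics/scene0.png

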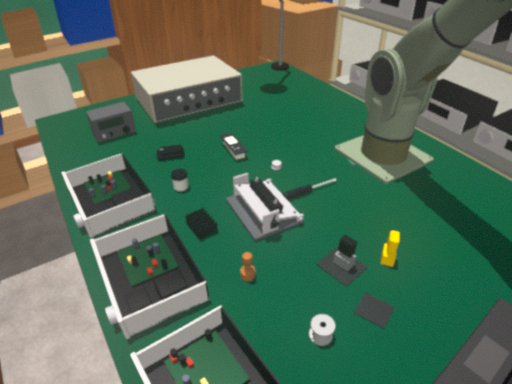

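View pics/side0.png

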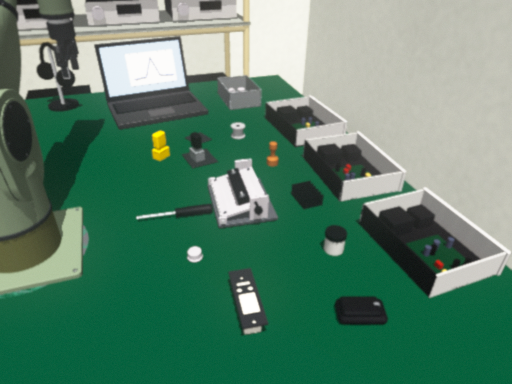

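View pics/wrist0.png

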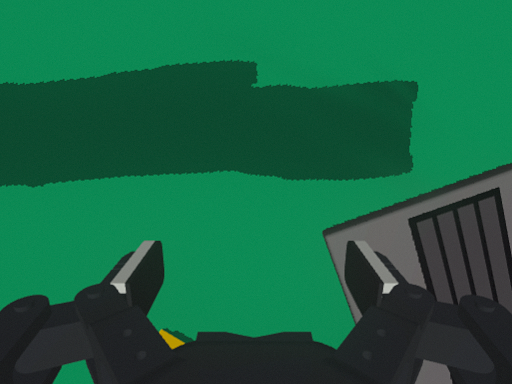

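```bash
cat > h.py <<'E'
import numpy as np, cv2
def grab(n,tag):
    from rig import manip
    f=manip.grab_frame(n); np.savez(f"/tmp/{n}{tag}.npz",**f)
    cv2.imwrite(f"pics/{n}{tag}.png",f["pixels"][:,:,::-1]); return f
def load(n,tag):
    return dict(np.load(f"/tmp/{n}{tag}.npz"))
def slopes(f,uv):
    uv=np.atleast_2d(np.asarray(uv,float))
    d=np.c_[(uv[:,0]-f["cx"])/f["fx"],(uv[:,1]-f["cy"])/f["fy"]]
    s=d.copy()
    for _ in range(20): s=d/(1+f["k1"]*(s**2).sum(1,keepdims=True))
    return s
def onplane(f,uv,n,d):  # n.X=d
    s=slopes(f,uv); r=np.c_[s,np.ones(len(s))]@f["R"]; c=-f["R"].T@f["t"]
    n=np.asarray(n,float); k=(d-n@c)/(r@n); return c+k[:,None]*r
def onz(f,uv,z): return onplane(f,uv,[0,0,1],z)
def ranged(f,uv):
    uv=np.atleast_2d(np.asarray(uv,float)); s=slopes(f,uv)
    z=f["range_z"][np.round(uv[:,1]).astype(int),np.round(uv[:,0]).astype(int)]
    return (np.c_[s,np.ones(len(s))]*z[:,None]-f["t"])@f["R"]
def cloud(f):
    v,u=np.mgrid[0:384,0:512]; return ranged(f,np.c_[u.ravel(),v.ravel()]).reshape(384,512,3)
def proj(f,X):
    p=np.atleast_2d(X)@f["R"].T+f["t"]; s=p[:,:2]/p[:,2:]; s=s*(1+f["k1"]*(s**2).sum(1,keepdims=True))
    return s*f["fx"]+[f["cx"],f["cy"]]
E
python3 - <<'E'
from h import *
for n,pts in [("side",[(246,300),(240,272),(254,330),(197,152),(196,138),(192,161),(240,193),(222,172),(249,208),(160,150),(335,240),(195,253),(361,310),(307,194),(272,155),(238,130)]),("scene",[(233,147),(347,246),(343,268),(265,205),(375,310),(390,250)])]:
    f=load(n,"0")
    for p,x in zip(pts,ranged(f,pts)): print(n,p,x.round(3))
    im=f["pixels"][:,:,::-1]
    (a,b)=(130,350) if n=="side" else (210,390)
    (c,d)=(100,345) if n=="side" else (120,330)
    cr=cv2.resize(im[c:d,a:b],None,fx=2.4,fy=2.4,interpolation=cv2.INTER_CUBIC)
    cv2.imwrite(f"pics/{n}0z.png",cr)
E
```

```text
side (246, 300) [ 0.451 -0.338  0.033]
side (240, 272) [ 0.463 -0.259  0.032]
side (254, 330) [ 0.449 -0.394  0.009]
side (197, 152) [0.487 0.29  0.038]
side (196, 138) [0.487 0.289 0.089]
side (192, 161) [0.469 0.294 0.005]
side (240, 193) [ 0.536 -0.023  0.07 ]
side (222, 172) [ 0.547  0.206 -0.001]
side (249, 208) [ 0.547 -0.065  0.049]
side (160, 150) [0.376 0.348 0.033]
side (335, 240) [ 0.7   -0.246  0.049]
side (195, 253) [ 0.384 -0.158  0.021]
side (361, 310) [ 0.66  -0.432  0.03 ]
side (307, 194) [ 0.727 -0.037  0.036]
side (272, 155) [0.713 0.199 0.037]
side (238, 130) [0.666 0.42  0.031]
scene (233, 147) [ 0.471 -0.299  0.034]
scene (347, 246) [0.501 0.319 0.083]
scene (343, 268) [0.504 0.324 0.007]
scene (265, 205) [0.568 0.058 0.058]
scene (375, 310) [0.526 0.46  0.005]
scene (390, 250) [0.398 0.374 0.057]
```

View pics/side0z.png

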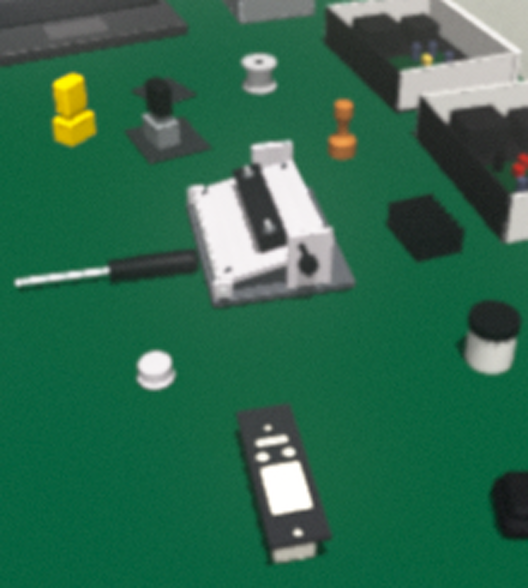

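View pics/scene0z.png

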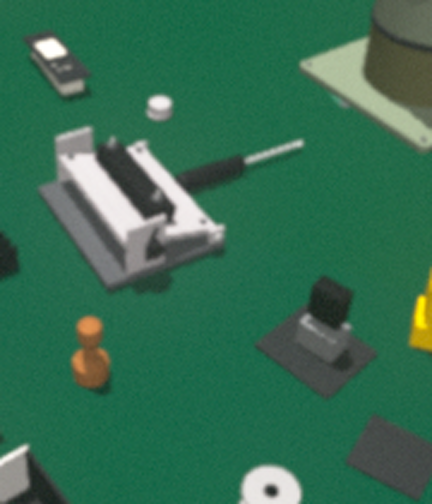

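```bash
python3 - <<'E'
from h import *
from scipy.spatial.transform import Rotation as Ro
f=load("wrist","0"); c=-f["R"].T@f["t"]
q=[-5.99e-05,.128018,.9917717,-.00056]
T=Ro.from_quat([q[1],q[2],q[3],q[0]]); p=np.array([.146,.556,.4042])
print(c, T.inv().apply(c-p)); print((f["R"]@T.as_matrix()).round(4)); print(T.as_matrix().round(3))
# nest: white pad plate points from side & scene clouds
for n in("side","scene"):
    f=load(n,"0"); P=cloud(f); m=(abs(P[...,0]-.55)<.12)&(abs(P[...,1])<.13)&(P[...,2]>.01)
    im=f["pixels"].astype(int); w=m&(im.min(2)>150)
    X=P[w]; print(n,w.sum(),X.min(0),X.max(0),X.mean(0))
    for it in range(6):
        A=np.c_[X[:,:2],np.ones(len(X))]; s=np.linalg.lstsq(A,X[:,2],rcond=None)[0]; r=X[:,2]-A@s; X=X[abs(r)<max(.003,np.std(r)*1.5)]
    print(s,len(X))
E
```

```text
[0.07764938 0.57415982 0.37328553] [0.07072235 0.00024318 0.03091248]
[[-2.000e-04  1.000e+00  4.000e-04]
 [-9.604e-01 -0.000e+00 -2.785e-01]
 [-2.785e-01 -4.000e-04  9.604e-01]]
[[-0.967  0.254 -0.   ]
 [ 0.254  0.967 -0.001]
 [-0.    -0.001 -1.   ]]
side 1819 [ 0.46658198 -0.07940701  0.01043773] [0.63434383 0.12653987 0.08676286] [0.5424734  0.01049949 0.04881999]
[ 0.23872755 -0.01939865 -0.08107311] 1194
scene 1028 [ 0.46855937 -0.07551778  0.01365008] [0.61653231 0.12999586 0.09144338] [0.55517509 0.03527874 0.05515452]
[ 0.23589335 -0.02272288 -0.07722571] 832
```

```bash
python3 -m jog '[-0.36,-0.2,0.03,0,0,70,1, -0.36,-0.2,0.03,0,0,70,1, -0.36,-0.2,0.03,0,0,70,1, -0.36,-0.2,0.03,0,0,70,1, -0.36,-0.2,0.03,0,0,70,1, -0.36,-0.2,0.03,0,0,70,1, -0.36,-0.2,0.03,0,0,70,1, -0.36,-0.2,0.03,0,0,70,1, -0.36,-0.2,0.03,0,0,70,1, -0.36,-0.2,0.03,0,0,70,1]'; python3 -c "
from rig import manip;o=manip.get_obs();print(o['joint_pos'],o['eef_pos'],o['ee_rot'])"
```

```text
time: 0.98
eef_pos: [0.4448, 0.2692, 0.3745]
ee_rot: [0.0, 0.676, 0.737, -0.0]
wrist_force: [0.2, 1.4, 0.6]
width: 0.0854
[-0.74331755  0.68146968  0.25263508  1.732099   -0.23077003  0.75725785
 -0.29132722] [0.44483922 0.26922835 0.37454052] [ 1.48872068e-04  6.76429646e-01  7.36507231e-01 -9.80498665e-05]
```

```bash
python3 -c "
from h import *
grab('wrist','1')"
```

```text
(no output)
```

View pics/wrist1.png

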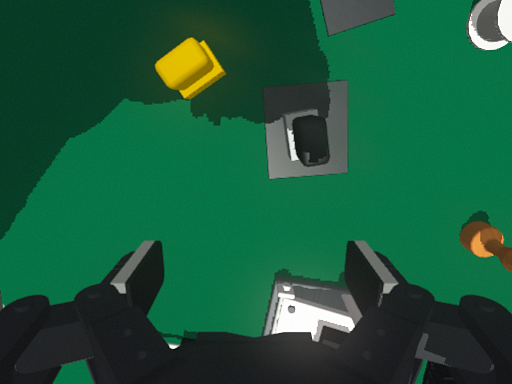

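```bash
python3 -m jog '[-0.32,0.067,0.015,0,0,10,1, -0.32,0.067,0.015,0,0,10,1, -0.32,0.067,0.015,0,0,10,1, -0.32,0.067,0.015,0,0,10,1, -0.32,0.067,0.015,0,0,10,1, -0.32,0.067,0.015,0,0,10,1, -0.32,0.067,0.015,0,0,10,1, -0.32,0.067,0.015,0,0,10,1, -0.32,0.067,0.015,0,0,10,1, -0.32,0.067,0.015,0,0,10,1]'; python3 -c "
from h import *
grab('wrist','2')"; python3 - <<'E'
from h import *
from rig import manip
print(manip.get_obs()['joint_pos'])
f=load("wrist","1"); im=f["pixels"].astype(int); P=cloud(f)
m=(P[...,2]>.075)&(P[...,2]<.1)&(abs(P[...,0]-.49)<.06)&(abs(P[...,1]-.3)<.06)&(im.max(2)<70)
u=np.argwhere(m)[:,::-1].astype(np.float32); X=onz(f,u,.092)
r=cv2.minAreaRect((X[:,:2]*1000).astype(np.float32)); print("top",r,m.sum(), X.mean(0))
m2=(P[...,2]>.028)&(P[...,2]<.045)&(abs(P[...,0]-.49)<.06)&(abs(P[...,1]-.3)<.06)
u=np.argwhere(m2)[:,::-1]; X=onz(f,u,.037);print("foot",cv2.minAreaRect((X[:,:2]*1000).astype(np.float32)),m2.sum())
g=im; mm=(g.max(2)-g.min(2)<14)&(g.max(2)<110)&(P[...,2]<.012)&(abs(P[...,0]-.49)<.09)&(abs(P[...,1]-.3)<.08)
u=np.argwhere(mm)[:,::-1]; X=onz(f,u,.004);print("mat",cv2.minAreaRect((X[:,:2]*1000).astype(np.float32)),mm.sum())
print(onz(f,[(264,87),(347,80),(348,173),(270,178)],.004))
E
```

```text
time: 1.87
eef_pos: [0.5397, -0.043, 0.3594]
ee_rot: [-0.0, 0.737, 0.676, -0.0]
wrist_force: [0.1, 1.0, -0.1]
width: 0.0852
[-0.09523571  0.72731602  0.21335076  1.67529819 -0.20586154  0.76162406
  0.13225368]
top ((488.6539306640625, 312.07586669921875), (24.90235137939453, 39.717281341552734), 14.646286964416504) 1396 [0.48864692 0.3129027  0.092     ]
foot ((489.9251403808594, 311.1886901855469), (32.57219696044922, 46.12616729736328), 14.644493103027344) 443
mat ((498.3121032714844, 312.8926696777344), (88.92996978759766, 98.73611450195312), 9.221075057983398) 3737
[[0.44826049 0.35462372 0.004     ]
 [0.533912   0.36888778 0.004     ]
 [0.55183004 0.27060353 0.004     ]
 [0.46429507 0.25731417 0.004     ]]
```

View pics/wrist2.png

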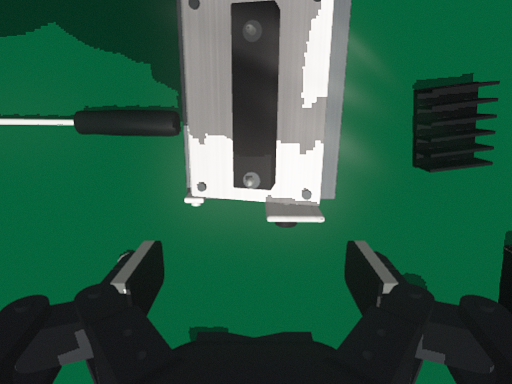

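```bash
cat >> h.py <<'E'
def fitplane(X,it=8,th=.002):
    for _ in range(it):
        c=X.mean(0); n=np.linalg.svd(X-c,full_matrices=False)[2][2]; n*=np.sign(n[2]); r=(X-c)@n; X=X[abs(r)<max(th,1.5*r.std())] if _<it-1 else X
    return n,n@c,len(X),r.std()
E
python3 - <<'E'
from h import *
f=load("wrist","2"); im=f["pixels"].astype(int); P=cloud(f)
v,u=np.mgrid[0:384,0:512]
m=(im.max(2)<75)&(u>222)&(u<290)&(v<192)&(P[...,2]>.045)
m=cv2.morphologyEx(m.astype(np.uint8),cv2.MORPH_OPEN,np.ones((5,5)))>0
n,d,k,s=fitplane(P[m]); print("pad plane",n,d,k,s,"tilt",np.arccos(n[2]),np.degrees(np.arctan2(-n[1],-n[0])))
# pin protrusion
hgt=P@n-d
reg=(u>222)&(u<290)&(v<192)
for name,rr in(("A(-64)",v>150),("B(+52)",v<60)):
    t=reg&rr&(hgt>.006)&(hgt<.02); print(name,t.sum(),np.argwhere(t)[:,::-1].mean(0) if t.any() else None, P[t].mean(0), hgt[t].max(), [np.argwhere(t)[:,::-1].min(0),np.argwhere(t)[:,::-1].max(0)])
w=(im.min(2)>100)&(u>185)&(u<330)&(v>100)&(v<200)
n2,d2,k2,s2=fitplane(P[w]); print("bed plane",n2,d2,k2,s2,np.arccos(n2[2]),np.degrees(np.arctan2(-n2[1],-n2[0])))
E
python3 - <<'E'
import cv2
im=cv2.imread("pics/wrist2.png")[0:210,170:350]
cv2.imwrite("pics/w2z.png",cv2.resize(im,None,fx=2.8,fy=2.8,interpolation=cv2.INTER_CUBIC))
E
```

```text
pad plane [-0.23271054  0.02300414  0.97227394] -0.05502403397671632 5478 0.0006765573388976675 tilt 0.23603024676466697 -5.645520013195452
A(-64) 43 [248.90697674 182.39534884] [ 0.53590463 -0.03655961  0.08290953] 0.01362853093420524 [array([245, 179]), array([252, 186])]
B(+52) 59 [249.28813559  28.89830508] [0.54647839 0.07760043 0.08290446] 0.013262966690103725 [array([245,  24]), array([253,  33])]
bed plane [-0.23263918  0.02211468  0.97231165] -0.0790069708601137 9093 0.0006737823956681532 0.2358689143831575 -5.430219917938445
```

View pics/w2z.png

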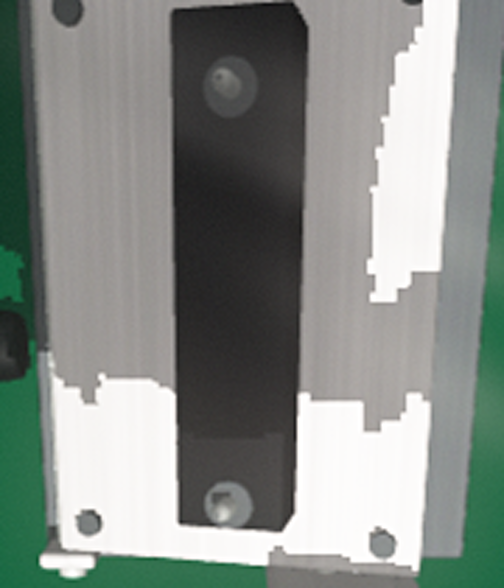

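```bash
python3 - <<'E'
from h import *
f=load("wrist","2"); im=f["pixels"].astype(int); P=cloud(f)
n=np.array([-0.23267,.0226,.9723]);n/=np.linalg.norm(n); d=-.05502
pins=onplane(f,[(252.1,30.7),(251.1,180.4)],n,d); print(pins, np.linalg.norm(pins[0]-pins[1]))
tips=onplane(f,[(249.3,28.9),(248.9,182.4)],n,d+.0128); print(tips-.013*n,np.linalg.norm(tips[0]-tips[1]))
g=im.mean(2)
v,u=np.mgrid[0:384,0:512]
m=(g<80)&(u>222)&(u<290)&(v<195)
m=cv2.morphologyEx(m.astype(np.uint8),cv2.MORPH_CLOSE,np.ones((21,21)));m=cv2.morphologyEx(m,cv2.MORPH_OPEN,np.ones((5,5)))
X=onplane(f,np.argwhere(m)[:,::-1],n,d)
xh=np.array([1,0,0])-n*n[0]; xh/=np.linalg.norm(xh); yh=np.cross(n,xh)
r=cv2.minAreaRect((np.c_[X@xh,X@yh]*1000).astype(np.float32)); print(r)
c=r[0][0]/1000*xh+r[0][1]/1000*yh+n*d; print("pad centre rect",c)
for p in(pins,tips-.013*n):
  y=p[0]-p[1]; y/=np.linalg.norm(y); print("seat",p.mean(0)+.006*y, "y",y, "yaw of y",np.degrees(np.arctan2(-y[0],y[1])))
E
```

```text
[[ 0.5485163   0.0782596   0.07285226]
 [ 0.53754314 -0.03756592  0.07291863]] 0.11634416689380596
[[ 0.54949708  0.07677075  0.07291587]
 [ 0.53902493 -0.03613867  0.07303435]] 0.11339407891634821
((547.8864135742188, 25.853809356689453), (144.26844787597656, 36.980350494384766), 84.53282165527344)
pad centre rect [0.5456517  0.02756562 0.07334509]
seat [0.54359561 0.02632009 0.07288202] y [ 9.43163750e-02  9.95542112e-01 -5.70462568e-04] yaw of y -5.411975198862794
seat [0.54481512 0.0262904  0.07296884] y [ 0.09235178  0.99572589 -0.00104486] yaw of y -5.29892060622872
```

```bash
python3 -m jog '[-0.35,-0.055,0.035,0,0,0,1, -0.35,-0.055,0.035,0,0,0,1, -0.35,-0.055,0.035,0,0,0,1, -0.35,-0.055,0.035,0,0,0,1, -0.35,-0.055,0.035,0,0,0,1, -0.35,-0.055,0.035,0,0,0,1, -0.35,-0.055,0.035,0,0,0,1, -0.35,-0.055,0.035,0,0,0,1, -0.35,-0.055,0.035,0,0,0,1, -0.35,-0.055,0.035,0,0,0,1]'; python3 -c "
from h import *
grab('wrist','3')
from rig import manip
print(manip.get_obs()['joint_pos'])"
```

```text
time: 2.75
eef_pos: [0.4543, -0.3889, 0.3241]
ee_rot: [0.0, 0.737, 0.676, -0.001]
wrist_force: [-0.3, 0.6, -0.7]
width: 0.0855
[ 0.59154837  0.84422697  0.12053872  1.49999563 -0.12435063  0.80544118
  0.67452313]
```

View pics/wrist3.png

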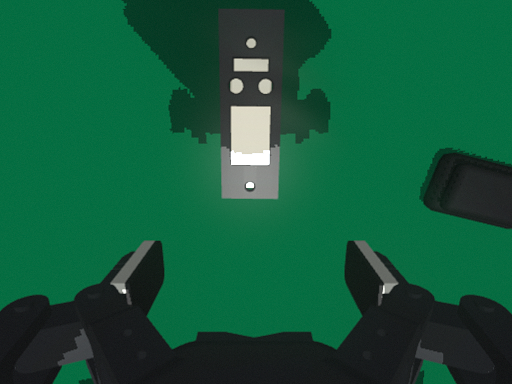

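```bash
python3 - <<'E'
from h import *
f=load("wrist","3"); im=f["pixels"].astype(int); P=cloud(f)
v,u=np.mgrid[0:384,0:512]
print(np.median(P[60:62,225:235,2]),np.median(P[110:140,240:260,2]))
m=((P[...,2]>.022)&(u>205)&(u<300)&(v<210)).astype(np.uint8)
m=cv2.morphologyEx(m,cv2.MORPH_OPEN,np.ones((5,5)))
X=onz(f,np.argwhere(m)[:,::-1],.033); r=cv2.minAreaRect((X[:,:2]*1000).astype(np.float32)); print("rect",r)
w=((im.min(2)>150)&(u>205)&(u<300)&(v<210)).astype(np.uint8)
ct,_=cv2.findContours(w,cv2.RETR_EXTERNAL,cv2.CHAIN_APPROX_NONE)
for c in ct:
    if cv2.contourArea(c)<15: continue
    X=onz(f,c[:,0,:],.033); r=cv2.minAreaRect((X[:,:2]*1000).astype(np.float32)); print(cv2.contourArea(c),[np.round(a,1) for a in r],cv2.minEnclosingCircle(c))
E
```

```text
0.03244592605168817 0.033293975077360885
rect ((455.7694396972656, -326.7701416015625), (149.8224334716797, 49.98051071166992), 84.3375015258789)
33.0 [array([ 450. , -388.7]), array([4.5, 6.2]), np.float64(85.1)] ((249.5, 185.0), 4.031229019165039)
2178.0 [array([ 454.3, -347.1]), array([48.7, 33.6]), np.float64(83.4)] ((250.0, 135.3189697265625), 34.40361022949219)
123.5 [array([ 469.4, -308.1]), array([10.7,  8.8]), np.float64(85.9)] ((265.0, 86.0), 7.071167945861816)
117.0 [array([ 447. , -305.8]), array([9.9, 8.8]), np.float64(83.9)] ((236.0, 85.5), 6.800835609436035)
356.0 [array([ 459.6, -291.1]), array([ 8.1, 26.1]), np.float64(85.1)] ((250.5, 64.5), 17.39262580871582)
46.0 [array([ 461. , -275.7]), array([5.7, 5.4]), np.float64(85.1)] ((251.0, 42.8125), 4.305347442626953)
```

```bash
python3 -m jog '[0.03,-0.002,0.02,0,0,0.7,1, 0.062,-0.0038,0.04,0,0,0.7,1, 0.062,-0.0038,0.075,0,0,0.7,1, 0.062,-0.0038,0.105,0,0,0.7,1, 0.062,-0.0038,0.13,0,0,0.7,1, 0.062,-0.0038,0.139,0,0,0.7,1, 0.062,-0.0038,0.139,0,0,0.7,1, 0.062,-0.0038,0.139,0,0,0.7,1]' ; python3 -c "
from h import *
grab('wrist','4')"
```

```text
time: 3.47
eef_pos: [0.458, -0.3227, 0.1867]
ee_rot: [0.0, 0.739, 0.673, 0.0]
wrist_force: [-0.8, -0.2, 1.1]
width: 0.0856
```

View pics/wrist4.png

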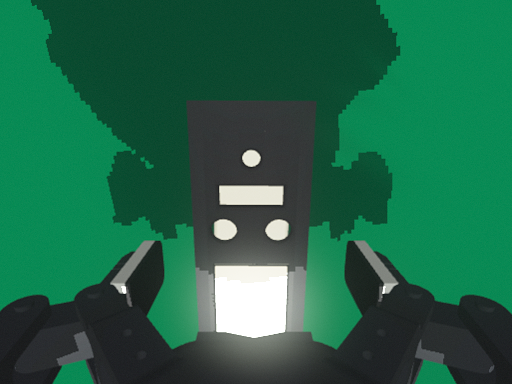

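```bash
python3 -m jog '[0,0,0,0,0,0,0.3,0,0,0,0,0,0,0.3,0,0,0,0,0,0,0.3,0,0,0,0,0,0,0.3,0,0,0,0,0,0,0.3,0,0,0,0,0,0,0.3]' 50; python3 -m jog '[0,0,-0.003,0,0,0,0.3,0,0,-0.01,0,0,0,0.3,0,0,-0.04,0,0,0,0.3,0,0,-0.07,0,0,0,0.3,0,0,-0.1,0,0,0,0.3,0,0,-0.1,0,0,0,0.3,0,0,-0.1,0,0,0,0.3]'; python3 -c "
from h import *
grab('wrist','5');grab('side','5')
from rig import manip
print(manip.get_obs())"
```

```text
time: 4.02
eef_pos: [0.4575, -0.3235, 0.1868]
ee_rot: [0.001, 0.74, 0.673, 0.0]
wrist_force: [-1.8, 2.3, 14.2]
width: 0.0486
time: 4.6
eef_pos: [0.4575, -0.3235, 0.2875]
ee_rot: [0.001, 0.74, 0.673, 0.0]
wrist_force: [0.0, -0.7, -1.7]
width: 0.0487
{'time': 4.7, 'joint_pos': array([ 0.49764651,  0.85416402,  0.11821761,  1.67615234, -0.15348757,
        0.62096606,  0.60623453]), 'joint_velocities': array([ 0.00121687,  0.01968026, -0.00147011,  0.00309194,  0.00160664,
       -0.00316431,  0.0004526 ]), 'tau': array([-6.23049773e-02, -9.48081994e+01,  4.82310221e+00, -1.73313028e+01,
        2.55787431e-02,  8.34008586e-02, -7.65260425e-03]), 'eef_pos': array([ 0.45720492, -0.32325229,  0.28544731]), 'ee_rot': array([-3.08013240e-04,  7.39713048e-01,  6.72922364e-01, -7.01462315e-05]), 'wrist_force': array([ 0.39741887, -0.94980287, -1.66051101]), 'ft_torque': array([0.00746037, 0.04759951, 0.03918419]), 'width': 0.048658545883751514}
```

View pics/wrist5.png

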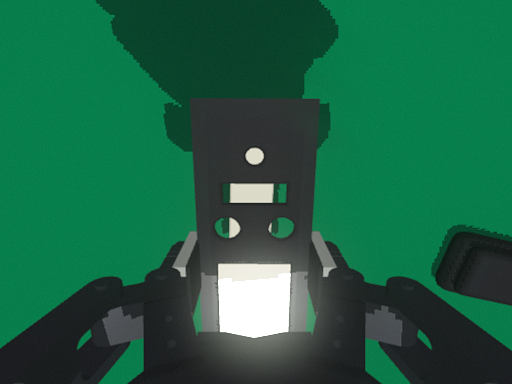

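View pics/side5.png

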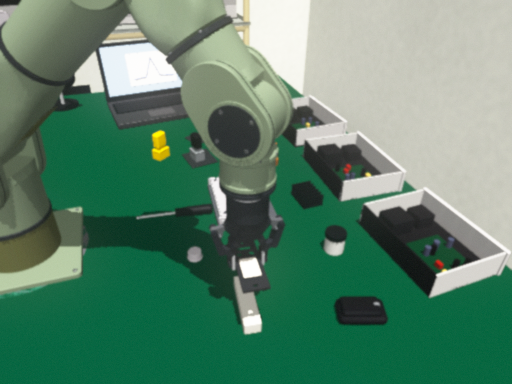

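```bash
cat >> h.py <<'E'
from scipy.spatial.transform import Rotation as Ro
# wrist camera fixed in tool frame: Xc = Rct Xt + tct
def toolcam(f):
    g=dict(f); g["R"]=np.array([[-2e-4,1,4e-4],[-.9604,0,-.2785],[-.2785,-4e-4,.9604]]); g["t"]=-g["R"]@np.array([.07072,.00024,.03091]); return g
E
python3 - <<'E'
from h import *
f=toolcam(load("wrist","5")); im=f["pixels"].astype(int); P=cloud(f); v,u=np.mgrid[0:384,0:512]
m=(im.max(2)<70)&(u>205)&(u<305)&(v>104)&(v<262)&(abs(P[...,2]-.15)<.02)
n,d,k,s=fitplane(P[m],th=.0015); n=-n; d=-d; print("plane tool",n,d,k,s)
# edges: rows of dark mask extents
g=im
dark=(abs(P@n-d)<.006)
for r in (110,130,170,210,225):
    c=np.where(dark[r]&(u[r]>150)&(u[r]<350))[0]; a=onplane(f,[(c.min()-.5,r),(c.max()+.5,r)],n,d); print(r,c.min(),c.max(),a.round(4).tolist())
for col in(205,230,280,305):
    c=np.where(dark[:,col]&(v[:,col]<200))[0]; print(col,c.min(),onplane(f,[(col,c.min()-.5)],n,d).round(4))
# hole: not dark
sub=((im.mean(2)>100)&(u>235)&(u<275)&(v>140)&(v<172)).astype(np.uint8)
X=onplane(f,np.argwhere(sub)[:,::-1],n,d); print("hole",X.mean(0),np.ptp(X,axis=0),sub.sum())
fl=((im.mean(2)>110)&(u>210)&(u<300)&(v>255)&(v<320)).astype(np.uint8)
for col in(225,245,265,285):
    c=np.where(fl[:,col])[0]; print("field top",col,c.min(),onplane(f,[(col,c.min()-.5)],n,d).round(4))
for r in(275,290,305):
    c=np.where(fl[r])[0]; print("field sides",r,onplane(f,[(c.min()-.5,r),(c.max()+.5,r)],n,d).round(4).tolist())
sl=(~dark&(u>215)&(u<295)&(v>178)&(v<210)); X=onplane(f,np.argwhere(sl)[:,::-1],n,d); print("slot",X.mean(0),np.ptp(X,axis=0))
E
```

```text
plane tool [-0.0035832   0.00446207 -0.99998363] -0.15410818123938752 10975 0.0005828914881142155
110 190 318 [[0.0674, -0.0248, 0.1538], [0.0674, 0.0252, 0.154]]
130 191 317 [[0.0598, -0.0248, 0.1538], [0.0597, 0.0253, 0.154]]
170 193 314 [[0.0436, -0.025, 0.1538], [0.0436, 0.025, 0.1541]]
210 195 312 [[0.0263, -0.0251, 0.1539], [0.0262, 0.0251, 0.1541]]
225 196 311 [[0.0194, -0.025, 0.1539], [0.0193, 0.0251, 0.1542]]
205 99 [[ 0.0717 -0.0186  0.1538]]
230 99 [[ 0.0717 -0.009   0.1538]]
280 99 [[0.0717 0.0102 0.1539]]
305 99 [[0.0717 0.0198 0.1539]]
hole [0.0495227  0.00030915 0.15393463] [6.53051576e-03 7.28296879e-03 4.05767480e-05] 253
field top 225 263 [[ 0.0012 -0.0128  0.154 ]]
field top 245 263 [[ 0.0012 -0.0038  0.1541]]
field top 265 263 [[0.0012 0.0051 0.1541]]
field top 285 264 [[0.0007 0.0141 0.1542]]
field sides 275 [[-0.0051, -0.0164, 0.1541], [-0.0052, 0.0209, 0.1542]]
field sides 290 [[-0.013, -0.0199, 0.1541], [-0.0131, 0.0212, 0.1543]]
field sides 305 [[-0.0211, -0.0202, 0.1541], [-0.0212, 0.0216, 0.1543]]
slot [3.37785355e-02 8.58232446e-05 1.53990050e-01] [0.0127257  0.02983044 0.00017115]
```

```bash
cat >> h.py <<'E'
SEAT=np.array([.5437,.0263,.0729]); N=np.array([-.2327,.0226,.9723]); N/=np.linalg.norm(N)
YH=np.array([.0942,.9955,0]); YH-=N*(N@YH); YH/=np.linalg.norm(YH); XH=np.cross(YH,N)
def obs():
    from rig import manip
    o=manip.get_obs(); q=o["ee_rot"]; return o, np.array(o["eef_pos"]), Ro.from_quat([q[1],q[2],q[3],q[0]])
def go(p,R):
    o,p0,R0=obs(); D=R0.inv()*R
    print("t",round(o["time"],2),"shift mm",(R0.inv().apply(np.asarray(p)-p0)*1000).round(1),"rot deg",np.degrees(D.as_rotvec()).round(2), "width",round(o["width"],4))
    print(" force",np.round(o["wrist_force"],1),"pos",p0.round(4))
RN=Ro.from_matrix(np.c_[YH,XH,-N])
E
python3 - <<'E'
from h import *
p=SEAT+.159*N+.0031*YH
print(RN.as_matrix().round(3),p)
go(p+.06*N,RN)
E
```

```text
[[ 0.094  0.968  0.233]
 [ 0.996 -0.092 -0.023]
 [-0.001  0.234 -0.972]] [0.50699366 0.03297952 0.22749184]
t 4.7 shift mm [ 3.594e+02  1.900e+00 -3.000e-01] rot deg [-1.355e+01 -5.000e-02 -1.000e-02] width 0.0487
 force [ 0.4 -0.9 -1.7] pos [ 0.4572 -0.3233  0.2854]
```

```bash
python3 -m jog '[0.04,0.002,0,0,0,0,0.3, 0.08,0.002,0,0,0,0,0.3, 0.12,0.002,0,0,0,0,0.3, 0.16,0.002,0,-3,0,0,0.3, 0.2,0.002,0,-6,0,0,0.3, 0.24,0.002,0,-9,0,0,0.3, 0.28,0.002,0,-12,0,0,0.3, 0.32,0.002,0,-13.5,0,0,0.3, 0.35,0.002,0,-13.5,0,0,0.3, 0.3594,0.002,0,-13.5,0,0,0.3]'; python3 -m jog '[0,0,0,0,0,0,0.3,0,0,0,0,0,0,0.3,0,0,0,0,0,0,0.3]';python3 - <<'E'
from h import *
p=SEAT+.159*N+.0031*YH
go(p+.06*N,RN)
grab("wrist","6")
E
```

```text
time: 5.53
eef_pos: [0.493, 0.039, 0.2847]
ee_rot: [0.086, 0.733, 0.67, 0.079]
wrist_force: [-0.1, 0.1, -0.8]
width: 0.0483
time: 5.78
eef_pos: [0.4931, 0.033, 0.2853]
ee_rot: [0.087, 0.735, 0.668, 0.078]
wrist_force: [0.4, -0.4, -0.8]
width: 0.0485
t 5.78 shift mm [ 1.3 -0.1 -0.6] rot deg [-0.07  0.04 -0.08] width 0.0485
 force [ 0.4 -0.4 -0.8] pos [0.4931 0.033  0.2853]
```

View pics/wrist6.png

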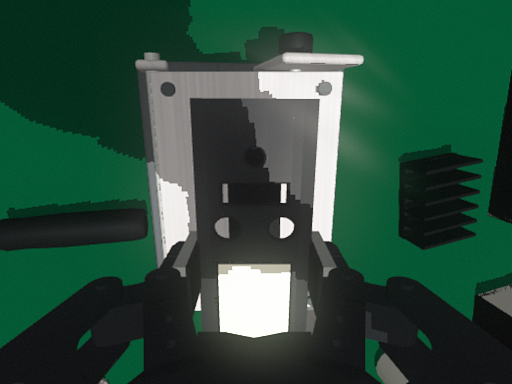

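```bash
python3 -m jog '[0.001,0,0.01,0,0,0,0.3, 0.001,0,0.02,0,0,0,0.3, 0.001,0,0.03,0,0,0,0.3, 0.001,0,0.039,0,0,0,0.3, 0.001,0,0.039,0,0,0,0.3, 0.001,0,0.039,0,0,0,0.3]';python3 - <<'E'
from h import *
p=SEAT+.159*N+.0031*YH
go(p+.02*N,RN)
f=grab("wrist","7")
cv2.imwrite("pics/w7z.png",cv2.resize(f["pixels"][80:240,180:330,::-1],None,fx=4,fy=4,interpolation=cv2.INTER_CUBIC))
go(p+.02*N,RN)
E
```

```text
time: 6.33
eef_pos: [0.5024, 0.0341, 0.2471]
ee_rot: [0.087, 0.735, 0.668, 0.079]
wrist_force: [0.1, -0.3, -0.4]
width: 0.0486
t 6.33 shift mm [-0.6 -0.   0.2] rot deg [-0.09 -0.01 -0.03] width 0.0486
 force [ 0.1 -0.3 -0.4] pos [0.5024 0.0341 0.2471]
t 6.38 shift mm [-0.7 -0.1  0.7] rot deg [-0.05 -0.02 -0.02] width 0.0486
 force [-0.2 -0.2 -0.1] pos [0.5024 0.0342 0.2476]
```

View pics/w7z.png

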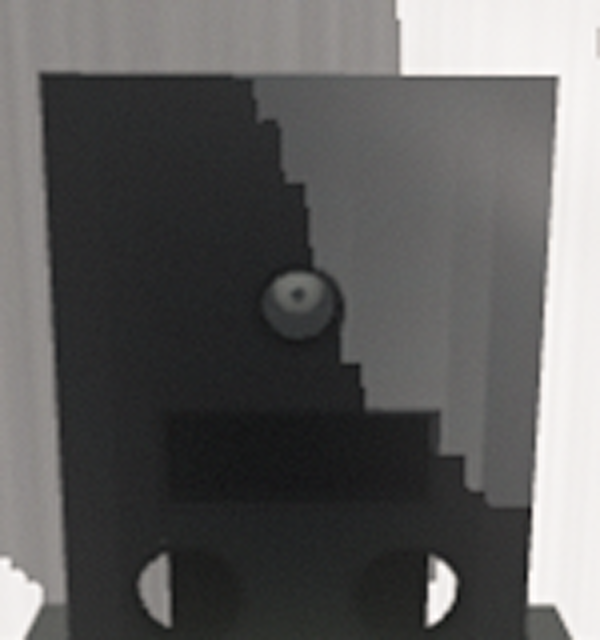

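```bash
python3 - <<'E'
from h import *
f=toolcam(load("wrist","7"))
for z in(.154,.159): print("hole",z,onplane(f,[(255.4,155.8)],[0,0,1],z))
for z in(.164,.166,.168): print("tip",z,onplane(f,[(254.25,153.5)],[0,0,1],z))
E
```

```text
hole 0.154 [[0.04947253 0.00077457 0.154     ]]
hole 0.159 [[0.04860966 0.00079652 0.159     ]]
tip 0.164 [[0.0487589  0.00031548 0.164     ]]
tip 0.166 [[0.04842897 0.0003167  0.166     ]]
tip 0.168 [[0.04809903 0.00031793 0.168     ]]
```

```bash
python3 -m jog '[-0.0007,-0.0002,0,0,0,0,0.3, -0.0007,-0.0002,0.004,0,0,0,0.3, -0.0007,-0.0002,0.008,0,0,0,0.3, -0.0007,-0.0002,0.012,0,0,0,0.3, -0.0007,-0.0002,0.012,0,0,0,0.3]';python3 - <<'E'
from h import *
p=SEAT+.159*N+.0031*YH
go(p,RN)
f=grab("wrist","8")
cv2.imwrite("pics/w8z.png",cv2.resize(f["pixels"][80:240,180:330,::-1],None,fx=4,fy=4,interpolation=cv2.INTER_CUBIC))
E
```

```text
time: 6.8
eef_pos: [0.505, 0.0334, 0.2353]
ee_rot: [0.087, 0.735, 0.668, 0.079]
wrist_force: [0.3, -0.3, -1.4]
width: 0.0487
t 6.8 shift mm [-0.2  0.1  8.1] rot deg [-0.06 -0.02 -0.01] width 0.0487
 force [ 0.3 -0.3 -1.4] pos [0.505  0.0334 0.2353]
```

View pics/w8z.png

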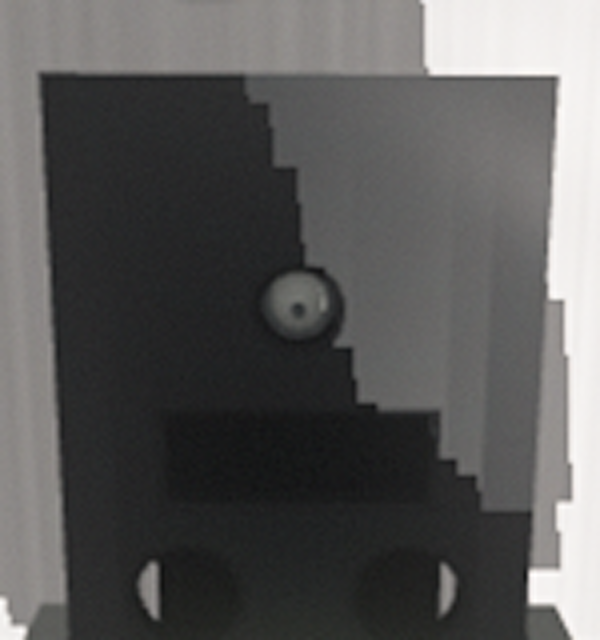

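```bash
python3 -m jog '[0,-0.0004,0,0,0,0,0.3, 0,-0.0004,0.002,0,0,0,0.3, 0,-0.0004,0.004,0,0,0,0.3, 0,-0.0004,0.006,0,0,0,0.3, 0,-0.0004,0.006,0,0,0,0.3]';python3 - <<'E'
from h import *
p=SEAT+.159*N+.0031*YH
go(p,RN)
f=grab("wrist","9")
cv2.imwrite("pics/w9z.png",cv2.resize(f["pixels"][80:240,180:330,::-1],None,fx=4,fy=4,interpolation=cv2.INTER_CUBIC))
E
```

```text
time: 7.27
eef_pos: [0.506, 0.0333, 0.2298]
ee_rot: [0.087, 0.735, 0.668, 0.079]
wrist_force: [0.5, -1.1, -1.5]
width: 0.0484
t 7.27 shift mm [-0.2  0.5  2.5] rot deg [-0.04 -0.02 -0.01] width 0.0484
 force [ 0.5 -1.1 -1.5] pos [0.506  0.0333 0.2298]
```

View pics/w9z.png

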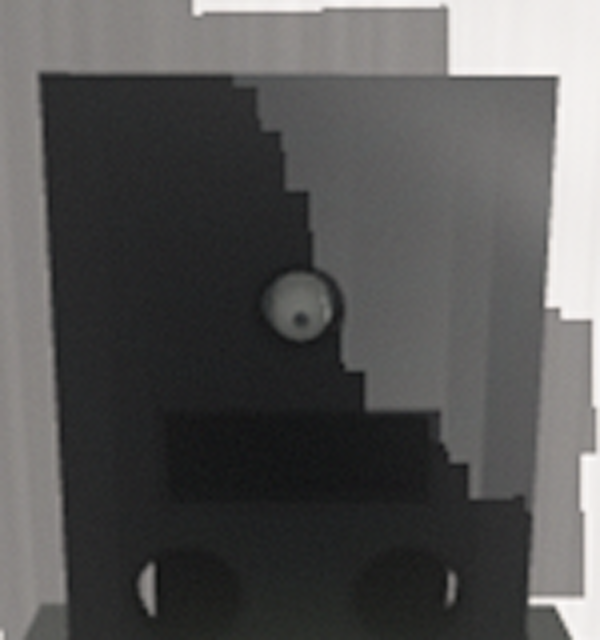

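```bash
python3 -m jog '[0,0,0.001,0,0,0,0.3, 0,0,0.002,0,0,0,0.3, 0,0,0.0025,0,0,0,0.3, 0,0,0.0025,0,0,0,0.3]';python3 -m jog '[0,0,0.0005,0,0,0,0.3,0,0,0.0005,0,0,0,0.3]';python3 -m jog '[0,0,0.0005,0,0,0,0.3,0,0,0.0005,0,0,0,0.3]'
```

```text
time: 7.65
eef_pos: [0.5065, 0.0332, 0.2276]
ee_rot: [0.087, 0.735, 0.668, 0.079]
wrist_force: [0.4, -0.0, -1.4]
width: 0.0481
time: 7.82
eef_pos: [0.5066, 0.0332, 0.2273]
ee_rot: [0.087, 0.735, 0.668, 0.079]
wrist_force: [-1.0, -0.5, 2.4]
width: 0.0481
time: 7.98
eef_pos: [0.5066, 0.0332, 0.2272]
ee_rot: [0.087, 0.735, 0.668, 0.079]
wrist_force: [-5.9, 0.6, 13.0]
width: 0.0485
```

```bash
python3 -m jog '[0,0,-0.0005,0,0,0,0.8, 0,0,-0.0005,0,0,0,0.8, 0,0,-0.0005,0,0,0,0.8, 0,0,-0.0005,0,0,0,0.8, 0,0,-0.01,0,0,0,0.8, 0,0,-0.04,0,0,0,0.8, 0,0,-0.08,0,0,0,0.8, 0,0,-0.12,0,0,0,0.8, 0,0,-0.12,0,0,0,0.8]'; python3 - <<'E'
from h import *
go(SEAT,RN)
grab("wrist","10");grab("side","10");grab("scene","10")
E
```

```text
time: 8.73
eef_pos: [0.478, 0.0358, 0.3494]
ee_rot: [0.089, 0.734, 0.668, 0.082]
wrist_force: [-0.3, -0.7, -1.0]
width: 0.0682
t 8.73 shift mm [ -3.9  -1.8 284.4] rot deg [ 0.34 -0.15 -0.05] width 0.0682
 force [-0.3 -0.7 -1. ] pos [0.478  0.0358 0.3494]
```

View pics/wrist10.png

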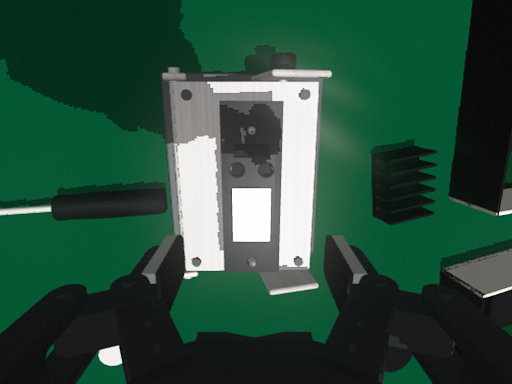

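View pics/side10.png

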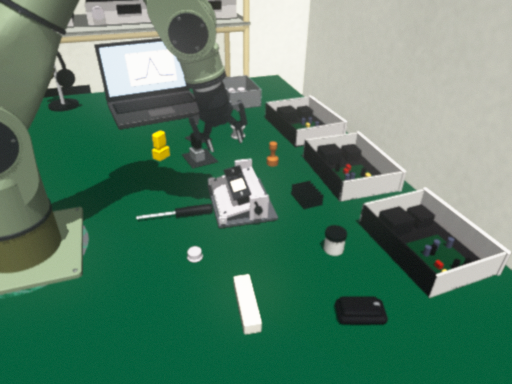

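```bash
python3 - <<'E'
from h import *
f=load("wrist","10"); im=f["pixels"].astype(int); P=cloud(f); v,u=np.mgrid[0:384,0:512]
m=(u>224)&(u<282)&(v>104)&(v<268)&(abs((P-SEAT)@N-.005)<.006)
n,d,k,s=fitplane(P[m],th=.0015); print("panel plane",n,k,s,"height over seat at seat:",d-n@SEAT,"ang to N",np.arccos(min(1,n@N)))
w=((im.min(2)>170)&(u>228)&(u<276)&(v>182)&(v<246)).astype(np.uint8)
ct=max(cv2.findContours(w,0,1)[0],key=cv2.contourArea)
X=onplane(f,ct[:,0,:],n,d); L=np.c_[(X-SEAT)@XH,(X-SEAT)@YH]*1000
r=cv2.minAreaRect(L.astype(np.float32)); print("field in seat frame (expect 0,-20)",r)
E
```

```text
panel plane [-0.23247714  0.02355935  0.97231648] 8002 0.0006262098998460761 height over seat at seat: 0.005114620068028805 ang to N 0.0009849367502798767
field in seat frame (expect 0,-20) ((-0.6635761260986328, -19.94023895263672), (48.65400314331055, 33.06142044067383), 89.84199523925781)
```

```bash
cat >> h.py <<'E'
def RV(deg):
    a=np.radians(deg); c,s=np.cos(a),np.sin(a); return Ro.from_matrix(np.array([[-s,c,0],[c,s,0],[0,0,-1.]]))
E
python3 - <<'E'
from h import *
go([.4893,.3117,.34],RV(14.65))
E
```

```text
t 8.88 shift mm [275.4 -15.8   0.3] rot deg [ 13.41   2.35 -19.94] width 0.0684
 force [ 0.5  0.8 -1.1] pos [0.4787 0.0361 0.3439]
```

```bash
python3 -m jog '[0.04,-0.003,-0.005,3,0.5,-5,0.9, 0.08,-0.006,-0.005,6,1,-10,0.9, 0.12,-0.009,0,9,1.5,-15,0.9, 0.16,-0.0158,0,13.4,2.35,-20,0.9, 0.2,-0.0158,0,13.4,2.35,-20,0.9, 0.24,-0.0158,0,13.4,2.35,-20,0.9, 0.2754,-0.0158,0,13.4,2.35,-20,0.9, 0.2754,-0.0158,0,13.4,2.35,-20,0.9, 0.2754,-0.0158,0,13.4,2.35,-20,0.9, 0.2754,-0.0158,0,13.4,2.35,-20,0.9]'; python3 - <<'E'
from h import *
go([.4893,.3117,.34],RV(14.65))
f=grab("wrist","11")
E
```

```text
time: 9.72
eef_pos: [0.4896, 0.3108, 0.3387]
ee_rot: [-0.0, 0.611, 0.791, -0.001]
wrist_force: [-0.5, -0.1, 0.4]
width: 0.0768
t 9.72 shift mm [ 1.  -0.1 -1.3] rot deg [-0.14  0.08 -0.01] width 0.0768
 force [-0.5 -0.1  0.4] pos [0.4896 0.3108 0.3387]
```

View pics/wrist11.png

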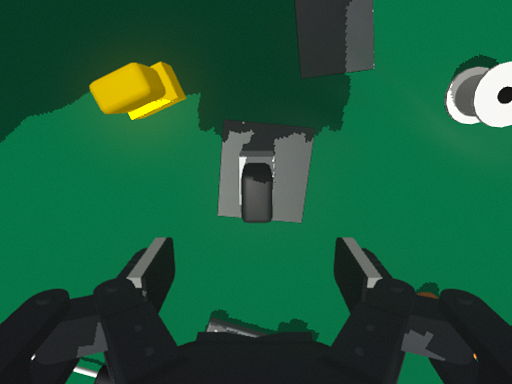

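```bash
python3 - <<'E'
from h import *
f0=load("wrist","11"); im=f0["pixels"].astype(int); P=cloud(f0); v,u=np.mgrid[0:384,0:512]
f=toolcam(f0); h=.3387
box=(u>225)&(u<290)&(v>140)&(v<230)
for nm,lo,hi,z in(("handle",.08,.1,.092),("foot",.028,.042,.037)):
    m=box&(P[...,2]>lo)&(P[...,2]<hi)
    X=onplane(f,np.argwhere(m)[:,::-1],[0,0,1],h-z)
    r=cv2.minAreaRect((X[:,:2]*1000).astype(np.float32)); print(nm,m.sum(),r, np.median(P[m][:,2]))
    mn,mx=X.min(0)*1000,X.max(0)*1000; print(mn,mx)
# mat
m=(im.max(2)-im.min(2)<14)&(im.max(2)<150)&(P[...,2]<.012)&(P[...,2]>.001)&(u>205)&(u<325)&(v>112)&(v<230)
m=cv2.morphologyEx(m.astype(np.uint8),cv2.MORPH_OPEN,np.ones((3,3)))
X=onz(f0,np.argwhere(m)[:,::-1],.004); r=cv2.minAreaRect((X[:,:2]*1000).astype(np.float32)); print("mat",r)
E
```

```text
handle 1598 ((2.7759552001953125, 1.7185907363891602), (39.35874557495117, 23.45679473876953), 0.0023423079401254654) 0.09147677120605682
[-16.90378714 -10.00942794 246.7       ] [ 22.45565493  13.44699292 246.7       ]
foot 471 ((1.2319908142089844, 1.7822895050048828), (31.583711624145508, 47.23860168457031), 89.42509460449219) 0.03670856346801054
[-22.23639334 -14.16429854 301.7       ] [ 24.70257226  17.72235998 301.7       ]
mat ((498.5706481933594, 313.4526062011719), (88.72383880615234, 98.76416778564453), 9.447840690612793)
```

```bash
python3 -m jog '[0.0013,0.0017,0.03,0,0,0,0.8, 0.0013,0.0017,0.06,0,0,0,0.8, 0.0013,0.0017,0.09,0,0,0,0.8, 0.0013,0.0017,0.112,0,0,0,0.8, 0.0013,0.0017,0.112,0,0,0,0.8, 0.0013,0.0017,0.112,0,0,0,0.8, 0.0013,0.0017,0.112,0,0,0,0.8]'; python3 - <<'E'
from h import *
go([.4893,.3117,.226],RV(14.65))
f=grab("wrist","12"); grab("side","12")
E
```

```text
time: 10.35
eef_pos: [0.4913, 0.3127, 0.2291]
ee_rot: [0.0, 0.611, 0.791, 0.0]
wrist_force: [-0.4, -0.1, 1.1]
width: 0.0684
t 10.35 shift mm [-0.4 -2.2  3.1] rot deg [ 0.03 -0.   -0.03] width 0.0684
 force [-0.4 -0.1  1.1] pos [0.4913 0.3127 0.2291]
```

View pics/wrist12.png

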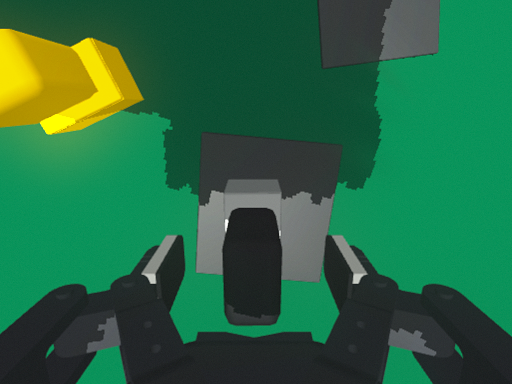

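```bash
python3 -m jog '[0,0,0.002,0,0,0,0.8, 0,0,0.002,0,0,0,0.8, 0,0,0.002,0,0,0,0.1,0,0,0.002,0,0,0,0.1,0,0,0.002,0,0,0,0.1,0,0,0.002,0,0,0,0.1,0,0,0.002,0,0,0,0.1,0,0,0.002,0,0,0,0.1,0,0,0.002,0,0,0,0.1,0,0,0.002,0,0,0,0.1]' 90; python3 - <<'E'
from h import *
go([.4893,.3117,.226],RV(14.65))
E
```

```text
time: 11.28
eef_pos: [0.4908, 0.3131, 0.2257]
ee_rot: [-0.0, 0.611, 0.792, -0.0]
wrist_force: [0.4, 0.8, 1.6]
width: 0.0232
t 11.28 shift mm [-1.  -1.8 -0.3] rot deg [-0.04  0.01  0.03] width 0.0232
 force [0.4 0.8 1.6] pos [0.4908 0.3131 0.2257]
```

```bash
python3 -m jog '[0,0,-0.01,0,0,0,0.1, 0,0,-0.04,0,0,0,0.1, 0,0,-0.08,0,0,0,0.1, 0,0,-0.11,0,0,0,0.1, 0,0,-0.12,0,0,0,0.1, 0,0,-0.12,0,0,0,0.1, 0,0,-0.12,0,0,0,0.1]'; python3 - <<'E'
from h import *
go([.4908,.3131,.2257],RV(14.65))
f=grab("wrist","13"); grab("side","13"); grab("scene","13")
for n,b in(("side",(100,260,140,300)),("scene",(180,330,290,440))):
    im=cv2.imread(f"pics/{n}13.png")[b[0]:b[1],b[2]:b[3]]; cv2.imwrite(f"pics/{n}13z.png",cv2.resize(im,None,fx=3,fy=3,interpolation=cv2.INTER_CUBIC))
E
```

```text
time: 11.87
eef_pos: [0.4907, 0.3132, 0.3457]
ee_rot: [-0.0, 0.611, 0.792, -0.0]
wrist_force: [0.3, -0.2, -2.1]
width: 0.0231
t 11.87 shift mm [-1.0e-01  2.0e-01  1.2e+02] rot deg [-0.04  0.    0.03] width 0.0231
 force [ 0.3 -0.2 -2.1] pos [0.4907 0.3132 0.3457]
```

View pics/wrist13.png

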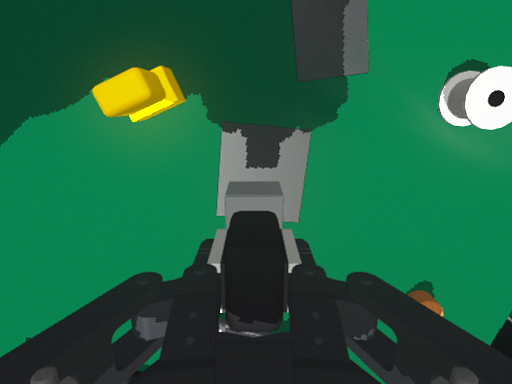

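View pics/side13z.png

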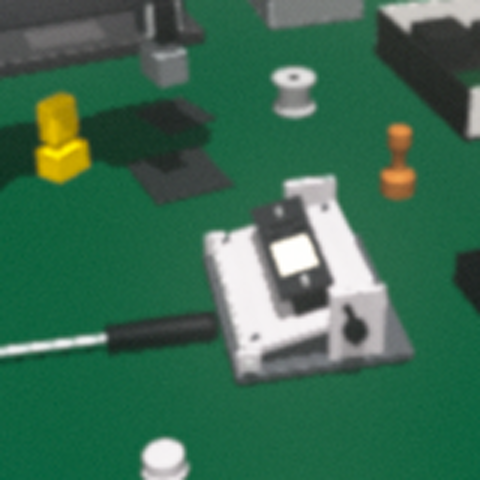

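View pics/scene13z.png

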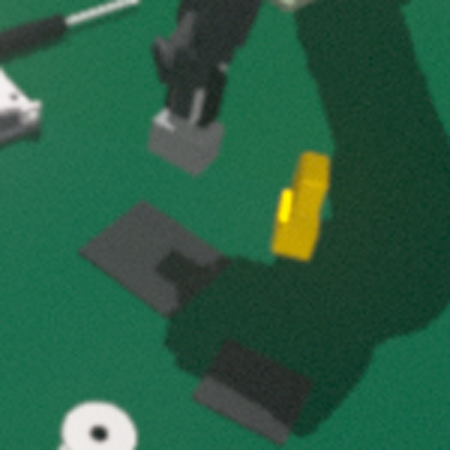

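```bash
python3 - <<'E'
from h import *
f=toolcam(load("wrist","13")); P=cloud(f); im=f["pixels"].astype(int); v,u=np.mgrid[0:384,0:512]
for r in range(180,214,3): print(r,P[r,254].round(4),im[r,254],P[r,235].round(4))
b=(u>222)&(u<287)&(v>178)&(v<235)
m=b&(P[...,2]>.184)&(P[...,2]<.23)&(P[...,0]>.01); print("bounds front",np.percentile(P[m][:,:2],[2,50,98],axis=0))
m=b&(abs(P[...,2]-.188)<.004); print(m.sum(),np.percentile(P[m],[1,50,99],axis=0))
# edges
for r in(186,190,200,205,210):
    c=np.where(b[r]&(P[r,:,2]<.24))[0]; print(r,c.min(),c.max(),P[r,c.min()+1].round(4),P[r,c.max()-1].round(4))
print("bottom edge",onplane(f,[(240,181),(254,181),(270,181)],[0,0,1],.2217))
c=[np.where(b[:,k]&(P[:,k,2]<.24))[0].min() for k in(232,245,260,275)]; print(c)
E
```

```text
180 [-8.300e-03  2.000e-04  3.413e-01] [134 135 133] [-0.0087 -0.0197  0.3427]
183 [2.100e-02 2.000e-04 2.184e-01] [85 90 89] [ 0.021  -0.0118  0.2184]
186 [2.14e-02 2.00e-04 2.10e-01] [83 89 87] [ 0.0211 -0.0114  0.2109]
189 [2.150e-02 2.000e-04 2.029e-01] [84 90 87] [ 0.0215 -0.0109  0.2029]
192 [0.0213 0.0002 0.1975] [84 91 87] [ 0.0213 -0.0106  0.1976]
195 [0.0213 0.0002 0.1918] [102 107 104] [ 0.0214 -0.0102  0.1913]
198 [0.0204 0.0002 0.1892] [125 130 126] [ 0.0205 -0.01    0.1888]
201 [0.0186 0.0002 0.1896] [123 128 125] [ 0.0186 -0.0101  0.1894]
204 [0.0169 0.0002 0.1894] [123 127 124] [ 0.0169 -0.0102  0.1894]
207 [0.0149 0.0002 0.1902] [123 127 124] [ 0.0154 -0.0101  0.1888]
210 [0.0136 0.0002 0.1889] [103 107 105] [ 0.0136 -0.0102  0.1888]
213 [0.0183 0.0002 0.1715] [27 32 30] [ 0.0173 -0.0092  0.1744]
bounds front [[ 0.01141517 -0.01555923]
 [ 0.02071259 -0.000338  ]
 [ 0.02152115  0.01519317]]
1120 [[ 0.00363886 -0.0158711   0.18783718]
 [ 0.01669099  0.00019934  0.18916536]
 [ 0.02147858  0.0155849   0.19171026]]
186 227 279 [ 0.0211 -0.0156  0.2112] [0.0211 0.0148 0.2109]
190 226 280 [ 0.0215 -0.0154  0.201 ] [0.0212 0.0147 0.2018]
200 224 282 [ 0.0192 -0.0155  0.1894] [0.0192 0.0149 0.1894]
205 225 282 [ 0.0165 -0.015   0.189 ] [0.0162 0.015  0.1898]
210 225 282 [ 0.0138 -0.0151  0.1885] [0.0134 0.015  0.1894]
bottom edge [[ 2.14856303e-02 -8.78875983e-03  2.21700000e-01]
 [ 2.14847394e-02  1.93317251e-04  2.21700000e-01]
 [ 2.14837745e-02  1.04581462e-02  2.21700000e-01]]
[np.int64(182), np.int64(182), np.int64(182), np.int64(182)]
```

```bash
cat >> h.py <<'E'
FLD=SEAT+.0051*N-.02*YH-.0004*XH
def press(h): return FLD+.0016*YH+(.222+h)*N
E
python3 - <<'E'
from h import *
print(press(0),press(.06)); go(press(.06),RN)
E
```

```text
[0.48873152 0.01315109 0.29362314] [0.47476971 0.01450707 0.35196034]
t 12.02 shift mm [-284.9  -91.1   -6.9] rot deg [-13.52  -2.33  20.  ] width 0.0231
 force [ 0.  -0.6 -2.2] pos [0.4907 0.3131 0.3445]
```

```bash
python3 -m jog '[-0.02,-0.007,-0.02,0,0,5,0.1, -0.055,-0.018,-0.02,0,0,10,0.1, -0.09,-0.03,-0.02,-3,-0.5,15,0.1, -0.125,-0.04,-0.02,-6,-1,20,0.1, -0.16,-0.05,-0.02,-9,-1.6,20,0.1, -0.195,-0.062,-0.02,-12,-2.1,20,0.1, -0.23,-0.073,-0.015,-13.5,-2.33,20,0.1, -0.265,-0.085,-0.01,-13.5,-2.33,20,0.1, -0.285,-0.091,-0.007,-13.5,-2.33,20,0.1, -0.285,-0.091,-0.007,-13.5,-2.33,20,0.1]';python3 -m jog '[0,0,0,0,0,0,0.1,0,0,0,0,0,0,0.1,0,0,0,0,0,0,0.1]'; python3 - <<'E'
from h import *
go(press(.06),RN)
grab("wrist","14"); grab("side","14"); go(press(.06),RN)
E
```

```text
time: 12.85
eef_pos: [0.4746, 0.0099, 0.352]
ee_rot: [0.088, 0.737, 0.666, 0.078]
wrist_force: [0.4, -0.3, -1.8]
width: 0.0232
time: 13.1
eef_pos: [0.4751, 0.0155, 0.3525]
ee_rot: [0.087, 0.734, 0.669, 0.08]
wrist_force: [-0.5, -0.3, -1.7]
width: 0.0234
t 13.1 shift mm [-1.  -0.4  0.5] rot deg [ 0.04 -0.09  0.08] width 0.0234
 force [-0.5 -0.3 -1.7] pos [0.4751 0.0155 0.3525]
t 13.2 shift mm [-0.9 -0.4  0.7] rot deg [ 0.06 -0.08  0.08] width 0.0228
 force [ 0.  -0.3 -2.2] pos [0.4751 0.0154 0.3527]
```

View pics/wrist14.png

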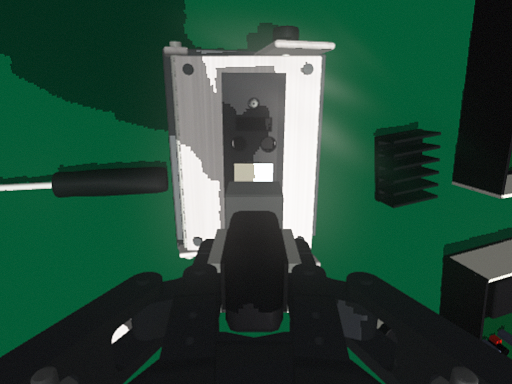

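```bash
python3 -m jog '[-0.0009,-0.0004,0.015,0,0,0,0.1, -0.0009,-0.0004,0.03,0,0,0,0.1, -0.0009,-0.0004,0.045,0,0,0,0.1, -0.0009,-0.0004,0.051,0,0,0,0.1, -0.0009,-0.0004,0.051,0,0,0,0.1, -0.0009,-0.0004,0.051,0,0,0,0.1]'; python3 - <<'E'
from h import *
go(press(0),RN)
f=grab("wrist","15"); cv2.imwrite("pics/w15z.png",cv2.resize(f["pixels"][80:240,180:330,::-1],None,fx=4,fy=4,interpolation=cv2.INTER_CUBIC))
go(press(0),RN)
f=toolcam(f); im=f["pixels"].astype(int); P=cloud(f)
n=np.array([0,0,1.])
for c in(228,240,254,270,280): print(c,[ (r,int(im[r,c].mean()),P[r,c,2].round(3)) for r in range(176,200,2)])
E
```

```text
time: 13.7
eef_pos: [0.4865, 0.0127, 0.3034]
ee_rot: [0.087, 0.734, 0.668, 0.08]
wrist_force: [0.9, 0.3, -1.5]
width: 0.0229
t 13.7 shift mm [ 0.7 -0.2 10.1] rot deg [ 0.06 -0.06  0.01] width 0.0229
 force [ 0.9  0.3 -1.5] pos [0.4865 0.0127 0.3034]
t 13.75 shift mm [ 0.7 -0.3 10.4] rot deg [ 0.09 -0.07  0.01] width 0.023
 force [ 0.1  0.2 -2.3] pos [0.4865 0.0127 0.3038]
228 [(176, 33, np.float64(0.231)), (178, 32, np.float64(0.232)), (180, 34, np.float64(0.232)), (182, 48, np.float64(0.231)), (184, 62, np.float64(0.215)), (186, 69, np.float64(0.21)), (188, 71, np.float64(0.206)), (190, 69, np.float64(0.202)), (192, 69, np.float64(0.198)), (194, 74, np.float64(0.194)), (196, 80, np.float64(0.19)), (198, 93, np.float64(0.189))]
240 [(176, 185, np.float64(0.232)), (178, 178, np.float64(0.231)), (180, 172, np.float64(0.232)), (182, 60, np.float64(0.22)), (184, 65, np.float64(0.216)), (186, 66, np.float64(0.21)), (188, 68, np.float64(0.207)), (190, 68, np.float64(0.202)), (192, 67, np.float64(0.198)), (194, 72, np.float64(0.194)), (196, 77, np.float64(0.191)), (198, 93, np.float64(0.189
[... 401 characters left out ...]
33)), (178, 179, np.float64(0.232)), (180, 173, np.float64(0.234)), (182, 65, np.float64(0.22)), (184, 68, np.float64(0.215)), (186, 70, np.float64(0.21)), (188, 70, np.float64(0.206)), (190, 69, np.float64(0.202)), (192, 70, np.float64(0.199)), (194, 75, np.float64(0.194)), (196, 82, np.float64(0.19)), (198, 95, np.float64(0.189))]
280 [(176, 55, np.float64(0.232)), (178, 52, np.float64(0.233)), (180, 76, np.float64(0.232)), (182, 110, np.float64(0.233)), (184, 102, np.float64(0.232)), (186, 92, np.float64(0.232)), (188, 75, np.float64(0.206)), (190, 74, np.float64(0.202)), (192, 73, np.float64(0.197)), (194, 78, np.float64(0.193)), (196, 86, np.float64(0.189)), (198, 96, np.float64(0.19))]
```

View pics/w15z.png

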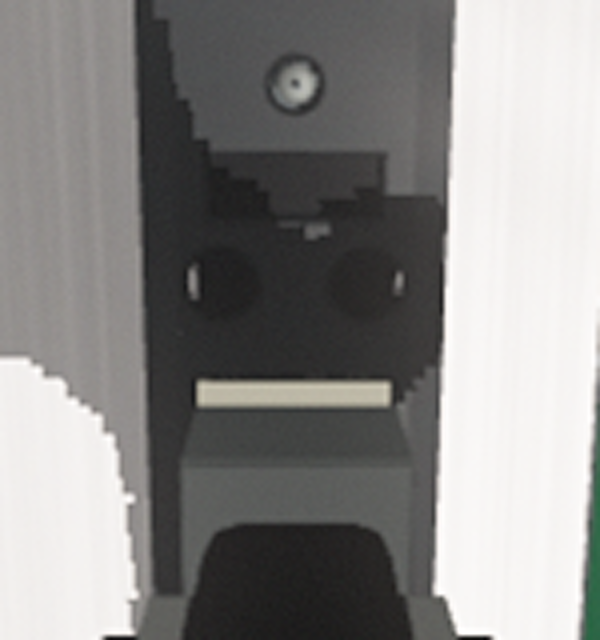

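```bash
python3 - <<'E'
from h import *
f=toolcam(load("wrist","15"))
print(onplane(f,[(228.7,175),(278,175)],[0,0,1],.232), onplane(f,[(253.75,100.5)],[0,0,1],.225),onplane(f,[(226,190),(281.5,190)],[0,0,1],.2025))
E
```

```text
[[ 0.02299363 -0.01682168  0.232     ]
 [ 0.02299014  0.01632911  0.232     ]] [[7.10730010e-02 4.37856588e-05 2.25000000e-01]] [[ 0.02103421 -0.01609704  0.2025    ]
 [ 0.02103149  0.0161991   0.2025    ]]
```

```bash
python3 -m jog '[0.0004,-0.0001,0.003,0,0,0,0.1, 0.0004,-0.0001,0.006,0,0,0,0.1, 0.0004,-0.0001,0.008,0,0,0,0.1, 0.0004,-0.0001,0.009,0,0,0,0.1, 0.0004,-0.0001,0.009,0,0,0,0.1, 0.0004,-0.0001,0.009,0,0,0,0.1]'; cat > st.py <<'E'
from h import *
o,p,R=obs(); print("t",round(o["time"],2),"F.N",(o["wrist_force"]@N).round(2),"h mm",((p-press(0))@N*1000).round(2),"xy",((p-press(0))@XH*1000).round(2),((p-press(0))@YH*1000).round(2),"rot",np.degrees((R.inv()*RN).as_rotvec()).round(2))
E
python3 st.py; python3 st.py
```

```text
time: 14.25
eef_pos: [0.4886, 0.0126, 0.2944]
ee_rot: [0.087, 0.735, 0.668, 0.08]
wrist_force: [0.2, 0.0, -2.1]
width: 0.0231
t 14.25 F.N -2.09 h mm 0.8 xy 0.07 -0.52 rot [ 0.07 -0.06 -0.01]
t 14.25 F.N -2.09 h mm 0.8 xy 0.07 -0.52 rot [ 0.07 -0.06 -0.01]
```

```bash
python3 -m jog '[0,0,0.0005,0,0,0,0.1, 0,0,0.001,0,0,0,0.1, 0,0,0.0015,0,0,0,0.1, 0,0,0.0015,0,0,0,0.1]' >/dev/null; python3 st.py;  python3 -m jog '[0,0,0.0005,0,0,0,0.1, 0,0,0.001,0,0,0,0.1, 0,0,0.0015,0,0,0,0.1, 0,0,0.0015,0,0,0,0.1]'>/dev/null; python3 st.py;
```

```text
t 14.58 F.N 2.63 h mm -0.66 xy 0.11 -0.49 rot [ 0.08 -0.07 -0.01]
t 14.92 F.N 2.78 h mm -2.25 xy 0.11 -0.49 rot [ 0.08 -0.06 -0.01]
```

```bash
python3 -m jog '[0,0,0.0003,0,0,0,0.1, 0,0,0.0006,0,0,0,0.1, 0,0,0.0006,0,0,0,0.1]' >/dev/null; python3 st.py;  python3 -m jog '[0,0,0.0003,0,0,0,0.1, 0,0,0.0005,0,0,0,0.1, 0,0,0.0005,0,0,0,0.1]'>/dev/null; python3 st.py;
```

```text
t 15.17 F.N 3.19 h mm -2.82 xy 0.13 -0.48 rot [ 0.08 -0.06 -0.01]
t 15.42 F.N 3.36 h mm -3.31 xy 0.14 -0.49 rot [ 0.08 -0.06 -0.01]
```

```bash
python3 -m jog '[0,0,0.0003,0,0,0,0.1, 0,0,0.0005,0,0,0,0.1, 0,0,0.0005,0,0,0,0.1]' >/dev/null; python3 st.py
```

```text
t 15.67 F.N 11.57 h mm -3.53 xy 0.11 -0.5 rot [ 0.09 -0.07 -0.02]
```

```bash
python3 -m jog '[0,0,0.0001,0,0,0,0.1,0,0,0.0001,0,0,0,0.1,0,0,0.0001,0,0,0,0.1,0,0,0.0001,0,0,0,0.1]' >/dev/null; python3 st.py; python3 -m jog '[0,0,0,0,0,0,0.1,0,0,0,0,0,0,0.1,0,0,0,0,0,0,0.1,0,0,0,0,0,0,0.1,0,0,0,0,0,0,0.1,0,0,0,0,0,0,0.1,0,0,0,0,0,0,0.1]' >/dev/null; python3 st.py;python3 -m jog '[0,0,0,0,0,0,0.1,0,0,0,0,0,0,0.1,0,0,0,0,0,0,0.1,0,0,0,0,0,0,0.1,0,0,0,0,0,0,0.1,0,0,0,0,0,0,0.1,0,0,0,0,0,0,0.1]' >/dev/null; python3 st.py; python3 -c "
from h import *
grab('wrist','16');grab('side','16')"
```

```text
t 16.0 F.N 14.86 h mm -3.53 xy 0.09 -0.5 rot [ 0.09 -0.07 -0.02]
t 16.58 F.N 16.41 h mm -3.54 xy 0.09 -0.52 rot [ 0.09 -0.07 -0.02]
t 17.17 F.N 14.74 h mm -3.56 xy 0.08 -0.5 rot [ 0.09 -0.07 -0.02]
```

```bash
python3 -m jog '[0,0,-0.002,0,0,0,0.1, 0,0,-0.005,0,0,0,0.1, 0,0,-0.01,0,0,0,0.1, 0,0,-0.02,0,0,0,0.1, 0,0,-0.035,0,0,0,0.1, 0,0,-0.05,0,0,0,0.1, 0,0,-0.07,0,0,0,0.1, 0,0,-0.07,0,0,0,0.1, 0,0,-0.07,0,0,0,0.1]' >/dev/null; python3 st.py;  python3 - <<'E'
from h import *
f=cv2.imread("pics/wrist16.png"); cv2.imwrite("pics/w16z.png",cv2.resize(f[80:240,180:330],None,fx=4,fy=4,interpolation=cv2.INTER_CUBIC))
grab("wrist","17")
go([.4908,.3131,.3457],RV(14.65))
E
```

```text
t 18.02 F.N -2.79 h mm 67.13 xy 0.03 -0.38 rot [ 0.16 -0.09  0.  ]
t 18.07 shift mm [299.2 -13.2   9.8] rot deg [ 13.48   2.34 -19.95] width 0.0232
 force [ 0.8  1.  -3.1] pos [0.4732 0.0143 0.3581]
```

View pics/w16z.png

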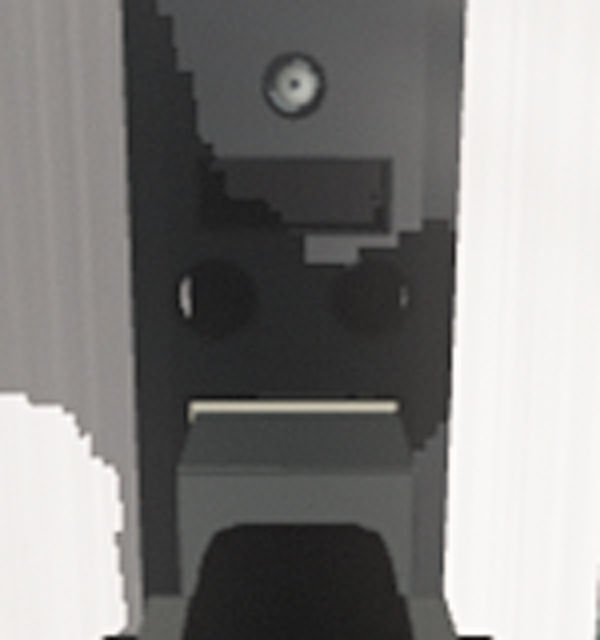

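View pics/wrist17.png

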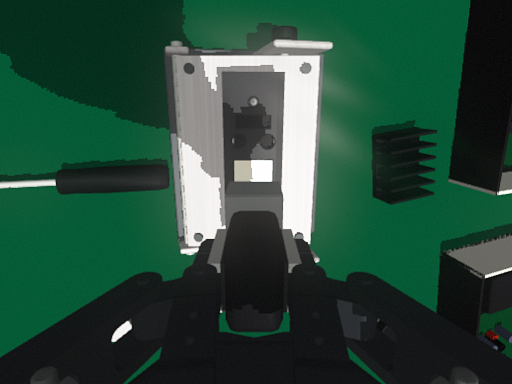

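```bash
python3 -m jog '[0.03,-0.002,-0.01,0,0,0,0.1, 0.07,-0.004,-0.01,0,0,0,0.1, 0.11,-0.006,-0.01,3,0.5,-5,0.1, 0.15,-0.008,-0.01,6,1,-10,0.1, 0.19,-0.01,-0.005,9,1.5,-15,0.1, 0.23,-0.012,0,12,2,-20,0.1, 0.27,-0.0132,0.005,13.5,2.34,-20,0.1, 0.2992,-0.0132,0.0098,13.5,2.34,-20,0.1, 0.2992,-0.0132,0.0098,13.5,2.34,-20,0.1, 0.2992,-0.0132,0.0098,13.5,2.34,-20,0.1]'; python3 -m jog '[0,0,0,0,0,0,0.1,0,0,0,0,0,0,0.1]' >/dev/null; python3 -c "
from h import *
go([.4908,.3131,.2257],RV(14.65))"
```

```text
time: 18.9
eef_pos: [0.4907, 0.3141, 0.3439]
ee_rot: [-0.001, 0.61, 0.792, -0.001]
wrist_force: [-0.2, -0.6, -0.6]
width: 0.0229
t 19.07 shift mm [  1.3  -0.  119.6] rot deg [-0.06  0.03 -0.05] width 0.0232
 force [-0.3 -0.5 -2.5] pos [0.4912 0.312  0.3453]
```

```bash
python3 -m jog '[0.001,0,0.03,0,0,0,0.1, 0.001,0,0.06,0,0,0,0.1, 0.001,0,0.09,0,0,0,0.1, 0.001,0,0.108,0,0,0,0.1, 0.001,0,0.114,0,0,0,0.1, 0.001,0,0.118,0,0,0,0.1, 0.001,0,0.118,0,0,0,0.1, 0.001,0,0.118,0,0,0,0.1]'; python3 -m jog '[0,0,0.0005,0,0,0,0.1, 0,0,0.001,0,0,0,0.1, 0,0,0.001,0,0,0,0.1]'; python3 -m jog '[0,0,0.0005,0,0,0,0.1, 0,0,0.0008,0,0,0,0.1, 0,0,0.0008,0,0,0,0.1]'
```

```text
time: 19.73
eef_pos: [0.491, 0.3138, 0.2286]
ee_rot: [0.0, 0.611, 0.792, 0.0]
wrist_force: [0.3, -0.8, -1.6]
width: 0.0231
time: 19.98
eef_pos: [0.4907, 0.314, 0.2269]
ee_rot: [-0.0, 0.611, 0.792, 0.0]
wrist_force: [0.8, 1.3, -1.4]
width: 0.0232
time: 20.23
eef_pos: [0.4907, 0.3139, 0.2258]
ee_rot: [-0.0, 0.611, 0.792, -0.0]
wrist_force: [-0.3, 0.2, 1.3]
width: 0.0231
```

```bash
python3 -m jog '[0,0,0,0,0,0,0.4, 0,0,0,0,0,0,0.5, 0,0,0,0,0,0,0.7, 0,0,0,0,0,0,0.8, 0,0,0,0,0,0,0.8, 0,0,-0.02,0,0,0,0.8, 0,0,-0.05,0,0,0,0.8, 0,0,-0.09,0,0,0,0.8, 0,0,-0.13,0,0,0,0.8, 0,0,-0.13,0,0,0,0.8]'; python3 -c "
from h import *
grab('wrist','18');grab('side','18')
im=cv2.imread('pics/side18.png')[100:260,140:300]; cv2.imwrite('pics/side18z.png',cv2.resize(im,None,fx=3,fy=3,interpolation=cv2.INTER_CUBIC))"
```

```text
time: 21.07
eef_pos: [0.4916, 0.3139, 0.3623]
ee_rot: [0.001, 0.611, 0.792, 0.004]
wrist_force: [1.1, -0.1, 2.3]
width: 0.0685
```

View pics/wrist18.png

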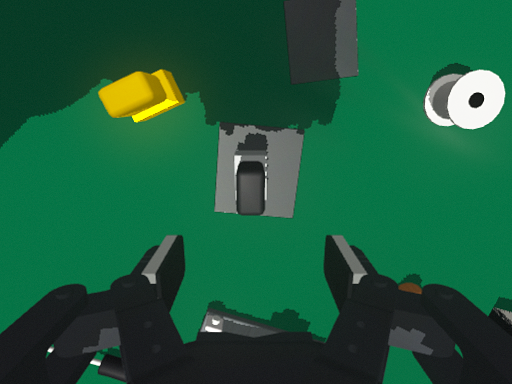

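View pics/side18z.png

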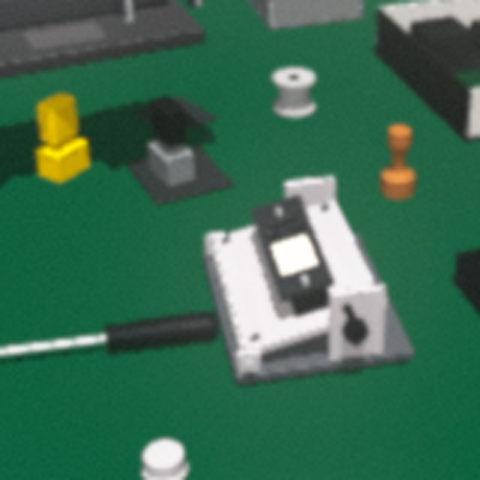

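```bash
python3 - <<'E'
from h import *
f0=load("wrist","18"); P=cloud(f0); v,u=np.mgrid[0:384,0:512]
m=(u>225)&(u<280)&(v>140)&(v<225)&(P[...,2]>.08); print("stamp top z",np.median(P[m][:,2]),"xy",onz(f0,np.argwhere(m)[:,::-1],.09).mean(0))
go(press(.07),RN)
E
python3 -m jog '[-0.04,-0.01,-0.01,0,0,7,0.8, -0.08,-0.03,-0.01,-2,0,14,0.8, -0.12,-0.05,-0.01,-5,-1,20,0.8, -0.16,-0.07,-0.01,-9,-2,20,0.8, -0.2,-0.08,-0.01,-12,-2.3,20,0.8, -0.24,-0.09,-0.01,-13.5,-2.3,20,0.8, -0.285,-0.09,-0.01,-13.5,-2.3,20,0.8, -0.285,-0.09,-0.01,-13.5,-2.3,20,0.8, -0.285,-0.09,-0.01,-13.5,-2.3,20,0.8, -0.285,-0.09,-0.01,-13.5,-2.3,20,0.8]';  python3 -m jog '[0,0,0,0,0,0,0.8,0,0,0,0,0,0,0.8]'>/dev/null; python3 -c "
from h import *
grab('wrist','19')"
```

```text
stamp top z 0.09143508633452554 xy [0.49026491 0.31388781 0.09      ]
t 21.17 shift mm [-284.8  -93.6   -5.2] rot deg [-13.3   -2.47  19.99] width 0.0686
 force [ 0.1 -0.4 -1.2] pos [0.4908 0.314  0.3569]
time: 22.0
eef_pos: [0.4759, 0.0146, 0.365]
ee_rot: [0.087, 0.735, 0.667, 0.079]
wrist_force: [-1.1, 1.0, 0.3]
width: 0.0684
```

View pics/wrist19.png

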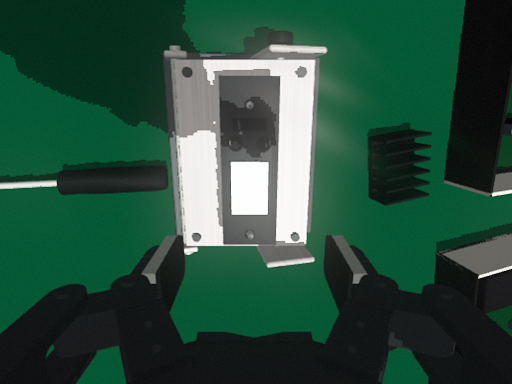

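```bash
python3 - <<'E'
from h import *
f=load("wrist","19"); im=f["pixels"].astype(int); P=cloud(f); v,u=np.mgrid[0:384,0:512]
m=(u>222)&(u<278)&(v>80)&(v<242)&(abs((P-SEAT)@N-.005)<.006)
n,d,k,s=fitplane(P[m],th=.0015); print("h",d-n@SEAT,"ang",np.arccos(min(1,n@N)))
w=((im.min(2)>170)&(u>224)&(u<274)&(v>155)&(v<220)).astype(np.uint8)
ct=max(cv2.findContours(w,0,1)[0],key=cv2.contourArea)
X=onplane(f,ct[:,0,:],n,d); L=np.c_[(X-SEAT)@XH,(X-SEAT)@YH]*1000
print(cv2.minAreaRect(L.astype(np.float32)))
from rig import manip
print(manip.job_done())
E
```

```text
h 0.005100349412383576 ang 0.0009429961949447581
((-0.650111198425293, -20.12957000732422), (48.551483154296875, 32.866188049316406), 89.4642562866211)
the job is handed in; nothing more can be done
None
```

The job is done and handed in at about 22 s of the 61 s allowed; `job_done` reports no verdict, so the results below are my own checks.

- **Panel:** I lowered it over both pins until about 14 N showed on the pad, then let it go. The last look, after stamping, put its face 5.1 mm above the pad plane. It was within 0.001 rad of flush, and the field was about 0.7 mm in x and 0.1 mm in y from its nominal spot.
- **Stamping:** I set the stamp down with no sideways drag, within about 1 mm of the field's centre, and pressed for about 1.5 s. The wrist reading less the baseline gave about 14 N at first and 17–18.5 N while held, a little above the 15 N you asked for but inside the 12–20 N band. I then lifted it straight off by about 70 mm.
- **Stamp return:** It stands upright on its mat with its top at z = 0.091 m (0.092 expected). It is about 8 mm from the mat's centre, and the fingers are clear.

The two measurements of the stamp's position before the grasp differed by about 1.5 mm between handle and foot. I settled that by measuring the stamp in the gripper. The ink print itself did not show in the last picture, so its place is inferred from the stamp's measured pose. I saw no bystander move.

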